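Gauge the rock slabs and pile them by size

TASK

Check the length of each polished stone slab in the bench gauge, one slab at a time, longest first: open the jaw, lay the slab flat on the bed lengthways between jaw and anvil, and slide the jaw shut by its blue handle until the sprung anvil gives by about 5 mm and hold it there a moment, then back the jaw off. Before gauging the next slab, pile this one squarely on the middle of the stacking pad, long side along the pad, so that the longest ends at the bottom and the shortest on top. Finish with the jaw parked fully open, and leave the other things on the table alone.

Things in the scene. Friction and masses are not known exactly. Their poses are not given: they have to be found in the camera images.
- slab_grey_c (a point): centre of a flat polished slab of dark grey stone with paler or darker veins, 116 long (its x axis) x 56 wide (its y axis) x 18 mm thick (z); this point is half-way up, 9 mm above its underside. May be absent
- slab_red_c (a point): centre of a flat polished slab of brick-red stone with paler or darker veins, 102 long (its x axis) x 54 wide (its y axis) x 18 mm thick (z); this point is half-way up, 9 mm above its underside. May be absent
- slab_green_c (a point): centre of a flat polished slab of green stone with paler or darker veins, 88 long (its x axis) x 52 wide (its y axis) x 18 mm thick (z); this point is half-way up, 9 mm above its underside. May be absent
- slab_yellow_c (a point): centre of a flat polished slab of honey-yellow stone with paler or darker veins, 74 long (its x axis) x 50 wide (its y axis) x 18 mm thick (z); this point is half-way up, 9 mm above its underside. May be absent
- gauge: bench length gauge fixed to the table, place and angle vary: flat steel bed 120 mm wide (its x axis), 325 mm long (its y axis, -170 to +155 mm). Origin under the bed, at table height. At the -y end a grey block (up to y = -128 mm, black dial on top, 56 mm high in all) carries the sprung brass anvil; the jaw with blue handle slides over the bed towards it
- gauge_bed (a point): point on the flat top of the gauge's bed, 10 mm above the table, straight above the gauge's origin, with the gauge's axes. Anvil and jaw faces are 60 mm wide, centred on gauge x = 0, 12 to 32 mm above the table
- anvil (a joint): how far the brass anvil has been pushed back into its block, m: 0 at rest, 0.012 at its stop. At rest its face lies at gauge y = -110 mm; it moves to -y against a spring of about 2 N at rest, growing by 0.5 N per mm
- jaw (a joint): travel of the sliding jaw, m: 0 = parked fully open (face at gauge y = +30 mm, so 140 mm from the anvil), grows as it slides to gauge -y, to 0.078 at most (62 mm from the anvil). About 1.5 N of friction; it stays where it is left
- jaw_grip (a point): grip point inside the jaw's upright blue handle, 58 mm above the table, 70 mm behind (+y of) the jaw's face, moving with it. Handle: 18 mm thick along gauge y, 36 mm wide along gauge x, from 32 to 80 mm above the table, on the aluminium carriage (60 mm wide, 95 mm long from the face back, top at 32 mm)
- pad_c (a point): centre of the top surface (6 mm above the table) of the flat blue stacking pad with a white outlined rectangle, fixed to the table at a varying place and angle: 160 mm long (its x axis) x 100 mm wide (its y axis)
- ore: bystander: a tan lump of ore, 64 wide, 45 high; origin on its underside. To be left alone
- crystal: bystander: a pale lump of crystal, 52 wide, 55 high; origin on its underside. To be left alone
- flint: bystander: a near-black lump of flint, 60 wide, 40 high; origin on its underside. To be left alone
- lens: bystander: a black hand lens lying flat, 150 long, 10 high; origin on its underside. To be left alone
- sample_jar: bystander: a small closed sample jar, 52 across, 70 high; origin on its underside. To be left alone
Mind the look-alikes: they are no part of the job. Leave any purple look-alike of the part that bears slab_green_c alone.

How it is judged:
On the way, in this order (a step that is already met when the one before it is completed fails the run):
1. the dark grey slab, lying flat on the bed along the gauge, is squeezed between jaw and anvil so that the anvil gives (over 2.5 N on it) (contact force between jaw and slab_grey above 0.5 N and contact force between anvil and slab_grey above 2.5 N and angle between the x axis of slab_grey_c and the y axis of gauge, either way round below 0.15 rad and angle between slab_grey_c's own z axis and vertical below 0.1 rad), for 0.3 s.
2. the dark grey slab lies squarely on the pile on the pad, released (horizontal distance between slab_grey_c and pad_c below 0.012 m and angle between the x axis of slab_grey_c and the x axis of pad_c, either way round below 0.15 rad and angle between slab_grey_c's own z axis and vertical below 0.08 rad and height (world z) of slab_grey_c below 0.064 m and linear speed of slab_grey below 0.02 m/s and contact force between the fingers and slab_grey below 0.1 N), for 0.2 s.
3. the brick-red slab, lying flat on the bed along the gauge, is squeezed between jaw and anvil so that the anvil gives (over 2.5 N on it) (contact force between jaw and slab_red above 0.5 N and contact force between anvil and slab_red above 2.5 N and angle between the x axis of slab_red_c and the y axis of gauge, either way round below 0.15 rad and angle between slab_red_c's own z axis and vertical below 0.1 rad), for 0.3 s.
4. the brick-red slab lies squarely on the pile on the pad, released (horizontal distance between slab_red_c and pad_c below 0.012 m and angle between the x axis of slab_red_c and the x axis of pad_c, either way round below 0.15 rad and angle between slab_red_c's own z axis and vertical below 0.08 rad and height (world z) of slab_red_c below 0.064 m and linear speed of slab_red below 0.02 m/s and contact force between the fingers and slab_red below 0.1 N), for 0.2 s.
5. the green slab, lying flat on the bed along the gauge, is squeezed between jaw and anvil so that the anvil gives (over 2.5 N on it) (contact force between jaw and slab_green above 0.5 N and contact force between anvil and slab_green above 2.5 N and angle between the x axis of slab_green_c and the y axis of gauge, either way round below 0.15 rad and angle between slab_green_c's own z axis and vertical below 0.1 rad), for 0.3 s.
6. the green slab lies squarely on the pile on the pad, released (horizontal distance between slab_green_c and pad_c below 0.012 m and angle between the x axis of slab_green_c and the x axis of pad_c, either way round below 0.15 rad and angle between slab_green_c's own z axis and vertical below 0.08 rad and height (world z) of slab_green_c below 0.064 m and linear speed of slab_green below 0.02 m/s and contact force between the fingers and slab_green below 0.1 N), for 0.2 s.
7. the honey-yellow slab, lying flat on the bed along the gauge, is squeezed between jaw and anvil so that the anvil gives (over 2.5 N on it) (contact force between jaw and slab_yellow above 0.5 N and contact force between anvil and slab_yellow above 2.5 N and angle between the x axis of slab_yellow_c and the y axis of gauge, either way round below 0.15 rad and angle between slab_yellow_c's own z axis and vertical below 0.1 rad), for 0.3 s.
8. the honey-yellow slab lies squarely on the pile on the pad, released (horizontal distance between slab_yellow_c and pad_c below 0.012 m and angle between the x axis of slab_yellow_c and the x axis of pad_c, either way round below 0.15 rad and angle between slab_yellow_c's own z axis and vertical below 0.08 rad and height (world z) of slab_yellow_c below 0.064 m and linear speed of slab_yellow below 0.02 m/s and contact force between the fingers and slab_yellow below 0.1 N), for 0.2 s.
At the end, for the whole second after the job is handed in: All slabs present lie flat and released in one pile on the pad, the longer always below the shorter, each centre within 12 mm of the pad's centre and each long side within 0.15 rad of the pad's; the jaw is within 8 mm of fully open (all of step 2 and all of step 4 and all of step 6 and all of step 8 and z of each of slab_red_c, slab_green_c, slab_yellow_c in the frame of slab_grey_c above 0.012 m and z of each of slab_green_c, slab_yellow_c in the frame of slab_red_c above 0.012 m and z of slab_yellow_c in the frame of slab_green_c above 0.012 m and value of joint jaw below 0.008 m); the robot touches nothing.
It fails at once if a bystander is moved by more than 30 mm (distance of any of ore, crystal, flint, lens, sample_jar from where it was at the start of the episode above 0.03 m).
Of slab_grey, slab_red, slab_green, slab_yellow only 2 to 3 are there at a start; the rules pass over those that are not, and their reading is None.
At some moment in a run one of slab_grey, slab_red, slab_green, slab_yellow may be knocked a few centimetres aside while the robot is not near it.
It also fails if it takes over 210 s, if anything falls off the work surface, if the arm or the gripper's body presses on something with over 40 N, if the wrist force passes 120 N, or if a joint passes its speed limit or range.

ROBOT

A 7-joint arm with a two-finger parallel gripper is mounted at the origin on the work surface. World frame = base frame: x ahead of the robot, y to its left, z up, the work surface at z = 0. Lengths are in m, angles in rad, forces in N, time in s.
With the tool pointing down it reaches from about 0.4 to 0.925 m from the base axis. Payload 5.6 kg.
Tool frame: the origin (TCP) lies on the front face of the gripper's body, between the roots of the fingers; the fingertips stand arm.tip_reach ahead of it and the grasp point (between the pads) lies 54 mm ahead of it (arm.tip_reach is the distance from the TCP to the fingertips, in m); z points along the fingers, y is the direction in which the jaws open and shut (so a half turn about z gives the same grasp; the last joint's range is limited). The gripper opens to 85 mm and grips with 20 to 120 N. Pads are 22 mm wide; open, the fingers measure 114 mm over their backs; the gripper's body (76 mm by 85 mm) begins 54 mm behind the grasp point. The pads swing forward as they close: fully open they stand 13 mm farther back than shut.
Start: joints at [-1.387, 0.468, -0.012, 1.603, 0.006, 1.071, -0.056], TCP at [0.146, 0.633, 0.304] pointing down, gripper open.
Joint ranges: [-2.53, 2.53], [-0.31, 2.02], [-1.57, 1.55], [0.28, 2.44], [-1.29, 4.43], [0.15, 1.84], [-2.92, 2.92]. Speed limits (rad/s): [2.57, 2.57, 3.14, 3.14, 3.14, 3.14, 3.14].

INTERFACE

Orientations are given as a unit quaternion [w, x, y, z].
In Python, from bench import arm gives the robot as it stands.
- The arm moves only by the shell command python3 -m inch 'ROWS' [OPENING] [FORCE]. ROWS is JSON, a list that holds one entry, the list of rows, each a list of 4 numbers: the shift along the world's x, y, z in cm, then the turn about the world's z in rad. In form: [[[dx, dy, dz, spin], ...]]. A call has 1 to 5 rows; each row shifts and turns the commanded pose from where the row before left it; what a row does not reach is not made up. A row lasts 1/12 s, in which the tool goes at most 41.7 mm and 7.16 degrees, less where a joint would pass 70% of its speed; a pose out of reach is approached as far as the arm can. A call is refused whole if a number of a shift passes 4.17 or a number of a turn 0.125, either way. A call with a gripper value outside its range is refused whole. OPENING is the opening, from 0 (shut) to 1 (fully open), set as the call begins (- or left out, the last holds). The fingers move at their own pace and stop on an object; FORCE is the grip in N (left out, the last holds). Time passes only in rows, so rows that do not move let the fingers close. It gives the time, the measured TCP pose, the force and the opening at its end, in the units of the state.
- arm.observe(): the state, without advancing time (a new reading comes with each control period).
- arm.snapshot(name): name is "scene" or "top" or "wrist"; returns a dict with "pixels" (480x640x3 uint8, blue, green, red), "range_z" (480x640 float32, m along the optical axis (not along the pixel's ray), 0 where there is no reading), "K" (3x3 intrinsics, pixels), "rvec" (rotation vector, rad) and "tvec" (3), from world to camera coordinates, as OpenCV has them. Camera axes: x right, y down, z forward; pixel columns grow to the right and rows downward; lengths in m; the calibration is good to about 2 mm. A picture is of the moment at which its call begins.
- arm.job_done(): hands the job in, once; it reports no verdict.
The state is a dict: "time": time; "joints": joint angles; "joint_vel": joint speeds; "tau": joint torques, N m; "ee_pos": TCP position; "eef_rot": TCP orientation; "wrist_force": force on the tool from outside, world axes, zero at the start; "ft_torque": the same for the moment, N m; "finger_gap": finger opening in m.
Only numpy, scipy, OpenCV 4.12 (cv2) and the standard library are available. Lean on these libraries where they do the work, as an engineer would, in place of code of your own. Each camera call takes 0.05 s, during which the arm holds its last target.

## Working session

There is one attempt and no reset: what is moved stays moved. The work goes in short steps, Python scripts to look and compute and a shell command to move; the robot and the scene stay as the last step left them, time stands still between calls to the robot, and variables do not carry over. Pictures are saved under pics/ and viewed, and the job is handed in when it is done.

```bash
ls; mkdir -p pics; cat > h.py <<'E'
import numpy as np, cv2
from bench import arm
def snap(n,f):
    s=arm.snapshot(n); cv2.imwrite('pics/'+f,s['pixels']); np.savez('/tmp/'+n+'.npz',**s); return s
def world(s,uv,z):
    R,_=cv2.Rodrigues(np.array(s['rvec'],float)); t=np.array(s['tvec'],float).reshape(3)
    uv=np.atleast_2d(np.array(uv,float)); K=np.array(s['K'])
    d=np.c_[uv,np.ones(len(uv))]@np.linalg.inv(K).T@R; c=-R.T@t
    return c+d*((z-c[2])/d[:,2])[:,None]
def cloud(s):
    R,_=cv2.Rodrigues(np.array(s['rvec'],float)); t=np.array(s['tvec'],float).reshape(3)
    v,u=np.mgrid[0:480,0:640]; z=s['range_z']; K=np.array(s['K'])
    p=np.stack([(u-K[0,2])/K[0,0]*z,(v-K[1,2])/K[1,1]*z,z],-1)
    return (p-t)@R
E
python3 - <<'E'
from h import *
print(arm.tip_reach, arm.observe())
for n in ('scene','top','wrist'):
    s=snap(n,n+'0.png'); print(n,s['K'].tolist(),s['rvec'],s['tvec'])
E
```

```text
pics
0.0726 {'time': 0.0, 'joints': array([-1.38702303,  0.46836896, -0.01161815,  1.60366062,  0.00601969,
        1.07141206, -0.05629516]), 'joint_vel': array([ 1.36747487e-03, -1.35087789e-04,  2.77128964e-05, -2.09613083e-03,
        6.03271654e-04, -1.65944423e-04,  5.70671600e-04]), 'tau': array([-1.23776263e-03, -5.32383013e+01,  2.10679136e-02, -2.51297235e+01,
        1.14448933e-02,  7.86777033e-03,  3.03293928e-05]), 'ee_pos': array([0.14609589, 0.63290759, 0.30292825]), 'eef_rot': array([-3.45034046e-05,  1.13161581e-01,  9.93576184e-01, -9.06638959e-04]), 'wrist_force': array([ 0.53917724, -0.1340059 ,  0.24593438]), 'ft_torque': array([ 0.00981203,  0.00067698, -0.02041826]), 'finger_gap': 0.08514483891279619}
scene [[476.30659949840657, 0.0, 325.67024368246683], [0.0, 476.30659949840657, 238.3877492174569], [0.0, 0.0, 1.0]] [ 2.43606731  0.70894267 -0.23686291] [-0.44054955 -0.24316145  1.61630101]
top [[534.5356084715967, 0.0, 317.0101000594329], [0.0, 534.5356084715967, 242.79418498544868], [0.0, 0.0, 1.0]] [ 2.16532329 -2.22132824  0.08109498] [-0.04484383  0.57562854  1.38650077]
wrist [[424.425533163915, 0.0, 312.78963242221334], [0.0, 424.425533163915, 239.7508310690869], [0.0, 0.0, 1.0]] [-2.26127666 -1.79912805 -0.27522443] [-0.64908581 -0.03941236  0.37931459]
```

View pics/top0.png

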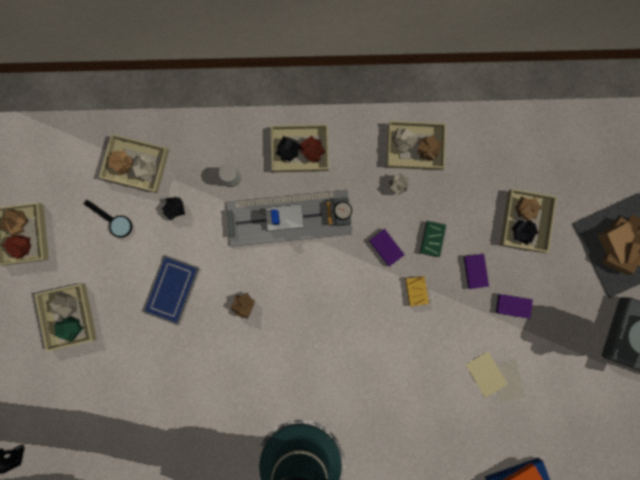

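View pics/scene0.png

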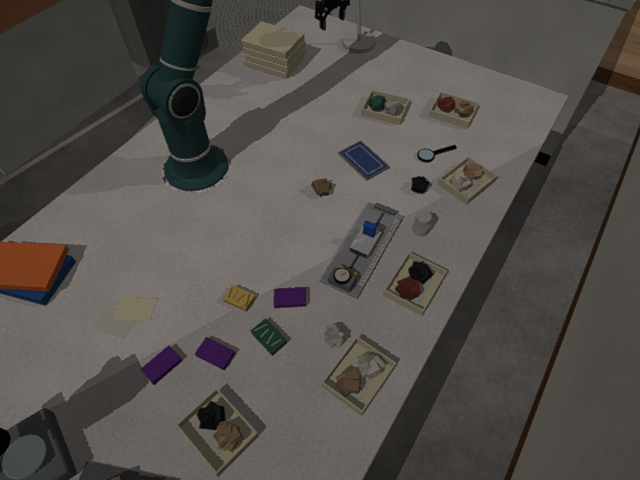

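View pics/wrist0.png

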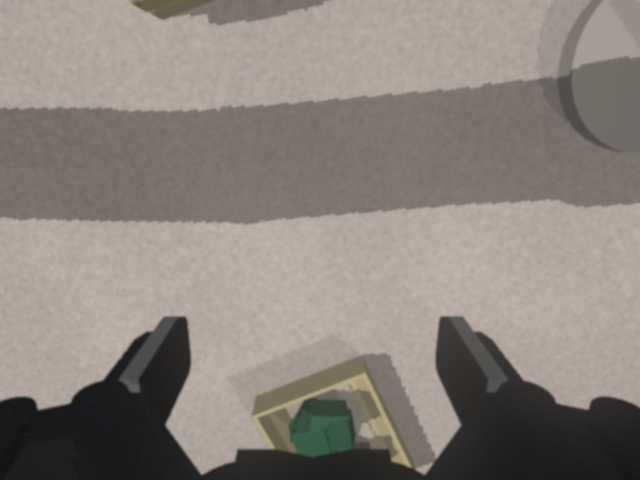

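The top view shows two veined slabs: green at about (432,238) and yellow at about (417,291). The look-alikes are four plain purple blocks at (386,247), (476,270), (513,306) and the cream card at (487,374). The gauge is around (290,217), with its blue handle at (275,216) and dial at (342,211). The pad is at (171,290). Neither a grey nor a red slab is visible. I'll check in a close crop and measure.

```bash
python3 - <<'E'
from h import *
s=dict(np.load('/tmp/top.npz')); im=s['pixels']
c=cv2.resize(im[180:330,360:560],None,fx=4,fy=4,interpolation=cv2.INTER_CUBIC); cv2.imwrite('pics/crop1.png',c)
c=cv2.resize(im[180:330,140:360],None,fx=3.6,fy=3.6,interpolation=cv2.INTER_CUBIC); cv2.imwrite('pics/crop2.png',c)
W=cloud(s); hsv=cv2.cvtColor(im,cv2.COLOR_BGR2HSV)
def comp(name,lo,hi,z,roi):
    m=cv2.inRange(hsv,lo,hi); k=np.zeros_like(m); x0,y0,x1,y1=roi; k[y0:y1,x0:x1]=m[y0:y1,x0:x1]
    k=cv2.morphologyEx(k,cv2.MORPH_CLOSE,np.ones((5,5)))
    cs,_=cv2.findContours(k,0,2)
    for q in cs:
        if cv2.contourArea(q)<60: continue
        p=world(s,q[:,0,:],z)[:,:2].astype(np.float32)
        r=cv2.minAreaRect(p*1000); 
        mm=np.zeros_like(m); cv2.drawContours(mm,[q],-1,255,-1)
        print(name,r, 'z',np.median(W[...,2][(mm>0)&(s['range_z']>0)]), cv2.boundingRect(q))
comp('green',(40,60,20),(90,255,255),.018,(400,200,560,330))
comp('yellow',(15,110,60),(35,255,255),.018,(390,250,460,330))
comp('purple',(125,80,20),(165,255,255),.018,(350,200,560,330))
comp('blue pad',(100,90,30),(125,255,255),.006,(130,240,210,330))
comp('handle',(100,150,30),(125,255,255),.08,(230,190,320,240))
E
```

```text
green ((577.9551391601562, -364.7646179199219), (49.59893798828125, 84.2506103515625), 76.5188980102539) z 0.017019842066733584 (421, 222, 24, 34)
yellow ((442.1219787597656, -317.18377685546875), (73.33644104003906, 51.587039947509766), 6.575047492980957) z 0.016654139970217585 (406, 276, 23, 30)
purple ((395.9202880859375, -571.2527465820312), (90.7042236328125, 49.00868606567383), 79.07530212402344) z 0.016722774411311602 (496, 295, 36, 23)
purple ((489.692138671875, -474.8612976074219), (84.8741226196289, 52.86256790161133), 6.295207500457764) z 0.016608076988631853 (464, 254, 24, 35)
purple ((558.3576049804688, -240.86767578125), (85.87068176269531, 51.3154296875), 36.05130386352539) z 0.016747314050531578 (370, 230, 34, 36)
blue pad ((462.2508544921875, 329.3619384765625), (87.95378112792969, 147.7587890625), 68.45618438720703) z 0.005190788465459323 (146, 258, 50, 64)
handle ((639.4309692382812, 45.25318145751953), (15.10598087310791, 32.97810363769531), 88.83024597167969) z 0.07817809955616256 (272, 210, 7, 14)
```

View pics/crop1.png

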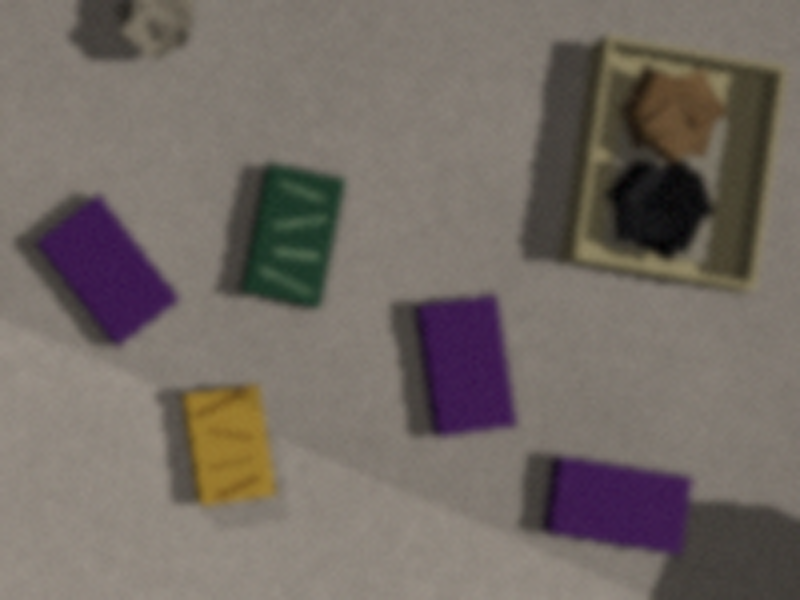

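View pics/crop2.png

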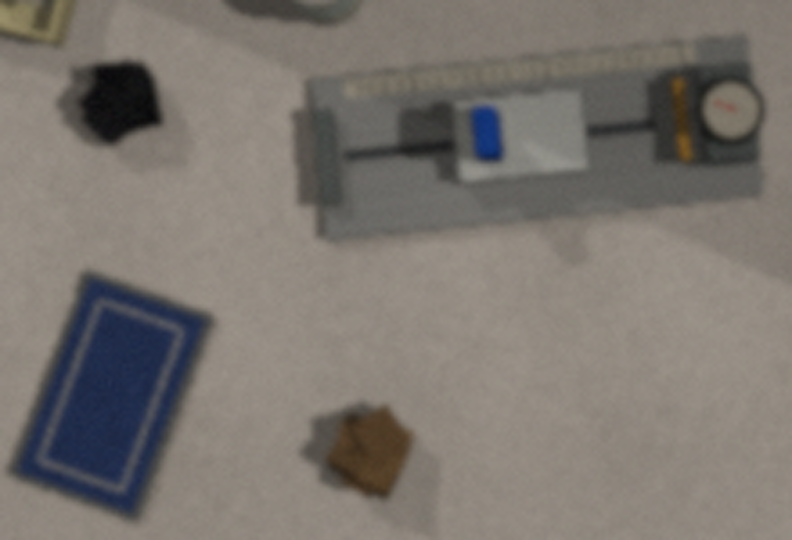

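The crop confirms the choice: the veined green and honey-yellow slabs are the job. The purple blocks are plain, and the grey and red slabs are absent. In the second crop the jaw stands nearly shut: its face is at crop x≈585 and the brass anvil at ≈675. I'll get gauge pose next.

```bash
python3 - <<'E'
from h import *
s=dict(np.load('/tmp/top.npz')); im=s['pixels']; W=cloud(s); hsv=cv2.cvtColor(im,cv2.COLOR_BGR2HSV)
c=np.array([(310,80),(748,37),(762,195),(320,240)])/3.6+[140,180]
p=world(s,c,.010)[:,:2]; print('bed corners',p.round(4)); print(np.linalg.norm(p-np.roll(p,-1,0),axis=1))
yd=(p[0]+p[3])/2-(p[1]+p[2])/2; th=np.arctan2(yd[1],yd[0]); print('gauge y dir deg',np.degrees(th))
# depth based bed footprint
for srcn in ('top','scene'):
    q=dict(np.load(f'/tmp/{srcn}.npz')); V=cloud(q); ok=(q['range_z']>0)&(V[...,2]>.006)&(abs(V[...,0]-.63)<.1)&(V[...,1]>-.16)&(V[...,1]<.24)
    m=cv2.morphologyEx(ok.astype(np.uint8)*255,cv2.MORPH_OPEN,np.ones((3,3)))
    n,l,st,_=cv2.connectedComponentsWithStats(m); k=1+np.argmax(st[1:,4]); P=V[l==k]
    print(srcn,cv2.minAreaRect((P[:,:2]*1000).astype(np.float32)), 'bed z',np.median(P[(P[:,2]<.016),2]))
y=yd/np.linalg.norm(yd); x=np.array([y[1],-y[0]])
# brass
m=cv2.inRange(hsv,(10,130,60),(28,255,255)); mm=np.zeros_like(m); mm[190:240,310:350]=m[190:240,310:350]
v,u=np.nonzero(mm); B=world(s,np.c_[u,v],.032)[:,:2]; print('brass px',len(u),u.min(),u.max(),v.min(),v.max())
o=p.mean(0)+y*.0075; print('origin',o)
print('brass y',((B-o)@y).min(),((B-o)@y).max(),'x mean',((B-o)@x).mean())
h=np.array([.6394,.0453]); print('handle gx,gy',(h-o)@x,(h-o)@y)
c=np.array([(455,103),(583,92),(588,168),(462,182)])/3.6+[140,180]
P=world(s,c,.032)[:,:2]; print('carriage',np.c_[(P-o)@x,(P-o)@y].round(4))
pc=np.array([(88,273),(213,318),(137,520),(12,470)])/3.6+[140,180]
P=world(s,pc,.006)[:,:2]; print('pad',P.mean(0),np.linalg.norm(P-np.roll(P,-1,0),axis=1)); d=(P[0]+P[1]-P[2]-P[3])
print('pad x dir',np.degrees(np.arctan2(d[1],d[0])))
for n,c in (('green',[(268,163),(345,178),(320,307),(243,293)]),('yellow',[(185,392),(260,385),(276,496),(202,505)])):
    P=world(s,np.array(c)/4+[360,180],.018)[:,:2]; print(n,P.mean(0),np.linalg.norm(P-np.roll(P,-1,0),axis=1)); d=(P[0]+P[1]-P[2]-P[3]);print(np.degrees(np.arctan2(d[1],d[0])))
E
```

```text
bed corners [[ 0.6888  0.1788]
 [ 0.7129 -0.1452]
 [ 0.5954 -0.152 ]
 [ 0.5705  0.1732]]
[0.3248351  0.11766382 0.32618345 0.11845673]
gauge y dir deg 94.31965575027316
top ((645.00634765625, 10.94854736328125), (119.11036682128906, 326.4898681640625), 4.409661293029785) bed z 0.009719540569986158
scene ((646.330810546875, 12.314697265625), (121.6016616821289, 332.0600891113281), 4.189997673034668) bed z 0.010374201988207613
brass px 64 327 331 202 223
origin [0.64134256 0.02118972]
brass y -0.11815131201651397 -0.10981460776662309 x mean 0.0006988662971403872
handle gx,gy -0.00012103319578926802 0.02418810596077751
carriage [[ 0.0285  0.0473]
 [ 0.0273 -0.0459]
 [-0.0283 -0.044 ]
 [-0.0292  0.0477]]
pad [0.46117177 0.32690008] [0.09774698 0.15623227 0.09840617 0.15299431]
pad x dir -21.480476153547183
green [ 0.57719004 -0.36687042] [0.05177341 0.08707413 0.05145332 0.08772938]
-13.170925331694903
yellow [ 0.44093111 -0.31989166] [0.04954317 0.07307184 0.04888408 0.07441525]
6.266080762306613
```

```bash
python3 -m inch '[[[2.47,-2.94,0,0.05],[2.47,-2.94,0,0.05],[2.47,-2.94,0,0.05],[2.47,-2.94,0,0.05],[2.47,-2.94,0,0.05]]]' 1 30
python3 -m inch '[[[2.47,-2.94,0,0.05],[2.47,-2.94,0,0],[2.47,-2.94,0,0],[2.47,-2.94,0,0],[2.47,-2.94,0,0]]]'
python3 -m inch '[[[2.47,-2.94,0,0],[2.47,-2.94,0,0],[2.47,-2.94,0,0],[2.47,-2.94,0,0],[2.47,-2.94,0,0]]]'
```

```text
time: 0.57
ee_pos: [0.2705, 0.4847, 0.3036]
eef_rot: [-0.0, -0.013, 1.0, -0.0]
wrist_force: [0.5, -0.6, -0.1]
finger_gap: 0.0855
time: 0.98
ee_pos: [0.394, 0.3376, 0.3039]
eef_rot: [-0.0, -0.037, 0.999, 0.0]
wrist_force: [1.1, 0.7, -0.2]
finger_gap: 0.0853
time: 1.4
ee_pos: [0.5175, 0.1907, 0.3039]
eef_rot: [-0.0, -0.037, 0.999, 0.0]
wrist_force: [0.9, 0.8, -0.1]
finger_gap: 0.0856
```

```bash
python3 -m inch '[[[2.47,-2.94,0,0],[2.47,-2.94,0,0],[2.47,-2.94,0,0],[2.47,-2.94,0,0],[2.4,0,0,0]]]'
python3 - <<'E'
from h import *
s=snap('wrist','w1.png')
R,_=cv2.Rodrigues(s['rvec']); print('cam',-R.T@s['tvec'],'axis',R[2]); print(arm.observe()['ee_pos'])
E
```

```text
time: 1.82
ee_pos: [0.6408, 0.0659, 0.304]
eef_rot: [-0.0, -0.032, 0.999, -0.002]
wrist_force: [0.2, -0.9, 0.5]
finger_gap: 0.0854
cam [0.56453936 0.06101818 0.37400187] axis [ 0.29964761  0.01531826 -0.95392697]
[0.64443968 0.06935    0.30370191]
```

View pics/w1.png

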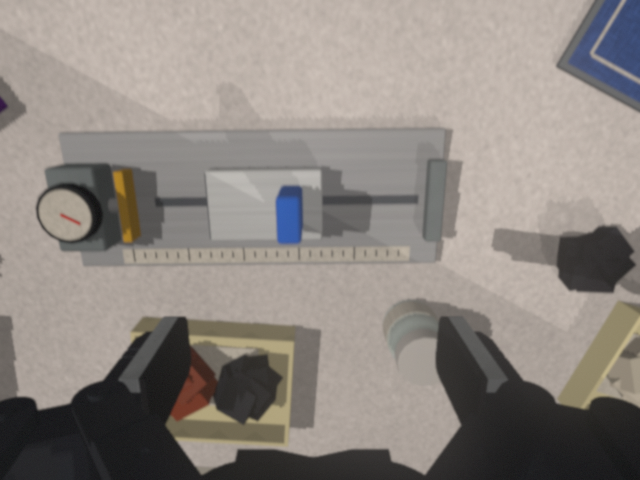

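The wrist view shows the whole gauge: bed corners at about (61,132), (447,129), (437,262) and (83,265), handle at (290,214), brass at (125,205).

```bash
python3 - <<'E'
from h import *
s=snap('wrist','w2.png')
o=arm.observe(); print(o['ee_pos'],o['eef_rot'])
cv2.imwrite('pics/w2c.png',cv2.resize(s['pixels'][110:280,30:470],None,fx=1.8,fy=1.8,interpolation=cv2.INTER_CUBIC))
W=cloud(s); hsv=cv2.cvtColor(s['pixels'],cv2.COLOR_BGR2HSV)
m=cv2.inRange(hsv,(100,150,30),(125,255,255)); m[:,:220]=0; m[:,360:]=0
ok=(m>0)&(W[...,2]>.074); P=W[ok]; print('handle top',len(P),P.mean(0),cv2.minAreaRect((P[:,:2]*1000).astype(np.float32)))
ok=(s['range_z']>0)&(W[...,2]>.006)&(abs(W[...,0]-.643)<.075)&(W[...,1]>-.2)&(W[...,1]<.21); P=W[ok]; print('bed',cv2.minAreaRect((P[:,:2]*1000).astype(np.float32)))
E
```

```text
[0.64212608 0.07202326 0.30321849] [ 6.62946252e-04 -3.43329463e-02  9.99409994e-01 -6.87613880e-04]
handle top 1003 [0.64123665 0.04737023 0.08123706] ((613.0989990234375, 49.94598388671875), (19.60556983947754, 92.60135650634766), 84.5270004272461)
bed ((645.5574951171875, 12.111907958984375), (120.41008758544922, 327.680419921875), 4.326111793518066)
```

View pics/w2c.png

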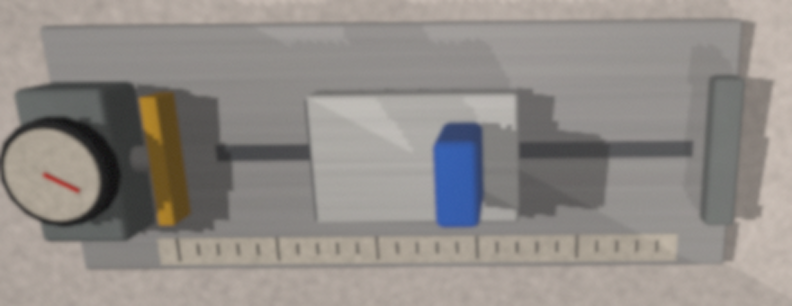

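```bash
python3 -m inch '[[[0,-0.6,-3.8,0],[0,-0.6,-3.8,0],[0,-0.6,-3.8,0],[0,-0.6,-3.8,0],[0,-0.1,-3.8,0]]]' 
python3 -m inch '[[[0,0,0,0],[0,0,0,0],[0,0,0,0],[0,0,0,0],[0,0,0,0]]]' 0 30
python3 -m inch '[[[0,0,0,0],[0,0,0,0]]]' 0 30
```

```text
time: 2.33
ee_pos: [0.6386, 0.0493, 0.1123]
eef_rot: [-0.0, -0.036, 0.999, -0.0]
wrist_force: [0.4, 0.8, -1.1]
finger_gap: 0.0855
time: 2.75
ee_pos: [0.6411, 0.0504, 0.117]
eef_rot: [0.002, -0.037, 0.999, 0.0]
wrist_force: [0.1, 0.6, 0.1]
finger_gap: 0.0258
time: 2.92
ee_pos: [0.641, 0.0499, 0.1167]
eef_rot: [0.002, -0.037, 0.999, 0.0]
wrist_force: [-1.2, 0.5, 7.3]
finger_gap: 0.0176
```

```bash
python3 -m inch '[[[-0.12,1.6,0,0],[-0.12,1.6,0,0],[-0.12,1.6,0,0],[-0.12,1.6,0,0],[0,0.2,0,0]]]' 
python3 -m inch '[[[-0.02,0.2,0,0],[0,0.1,0,0],[0,0.1,0,0],[0,0,0,0],[0,0,0,0]]]'
```

```text
time: 3.33
ee_pos: [0.6357, 0.1197, 0.1168]
eef_rot: [0.002, -0.038, 0.999, 0.001]
wrist_force: [-1.8, -0.1, 9.4]
finger_gap: 0.0176
time: 3.75
ee_pos: [0.6357, 0.12, 0.1167]
eef_rot: [0.002, -0.037, 0.999, 0.0]
wrist_force: [-1.5, -0.0, 8.2]
finger_gap: 0.0177
```

```bash
python3 -m inch '[[[0,0.15,0,0],[0,0.15,0,0],[0,0,0,0],[0,0,0,0]]]' 

```

```text
time: 4.08
ee_pos: [0.6357, 0.1209, 0.1167]
eef_rot: [0.002, -0.036, 0.999, -0.001]
wrist_force: [-3.0, -4.0, 9.4]
finger_gap: 0.0174
```

```bash
python3 -m inch '[[[0,-0.15,0,0],[0,-0.1,0,0],[0,0,0,0],[0,0,0,0],[0,0,0,0]]]' 1
python3 -m inch '[[[0,0,3,0],[0,0,4,0],[0,0,4,0],[0,0,4,0],[0,-2,3,0]]]' 
python3 -m inch '[[[-0.5,-4,0,-0.1],[-0.5,-4,0,-0.1],[-0.5,-4,0,-0.1],[-0.5,-4,0,0],[-0.5,-4,0,0]]]' 
python3 -m inch '[[[-0.5,-4,0,0],[-0.5,-4,0,0],[-0.5,-4,0,0],[-0.5,-4,0,0],[-0.5,-4,0,0]]]' 
python3 -m inch '[[[-0.5,-4,0,0],[-0.4,-2.6,0,0],[0,0,0,0],[0,0,0,0]]]' 
python3 - <<'E'
from h import *
s=snap('wrist','w3.png'); o=arm.observe(); print(o['ee_pos'],o['eef_rot'])
E
```

```text
time: 4.5
ee_pos: [0.6344, 0.1206, 0.1138]
eef_rot: [-0.0, -0.037, 0.999, 0.0]
wrist_force: [-0.7, -0.1, -0.0]
finger_gap: 0.0767
time: 4.92
ee_pos: [0.6348, 0.1054, 0.2973]
eef_rot: [0.002, -0.04, 0.999, 0.002]
wrist_force: [0.9, 0.4, 0.1]
finger_gap: 0.0853
time: 5.33
ee_pos: [0.609, -0.1011, 0.294]
eef_rot: [0.0, 0.113, 0.994, 0.0]
wrist_force: [0.7, 0.6, -0.9]
finger_gap: 0.0854
time: 5.75
ee_pos: [0.5841, -0.3013, 0.2938]
eef_rot: [0.0, 0.113, 0.994, 0.0]
wrist_force: [1.2, 0.8, 0.9]
finger_gap: 0.0854
time: 6.08
ee_pos: [0.5743, -0.3678, 0.2934]
eef_rot: [-0.0, 0.115, 0.993, -0.0]
wrist_force: [-1.1, 0.1, -0.3]
finger_gap: 0.0853
[ 0.57546892 -0.36551384  0.2933572 ] [-2.44750056e-04  1.13472394e-01  9.93540988e-01  5.11339203e-04]
```

View pics/w3.png

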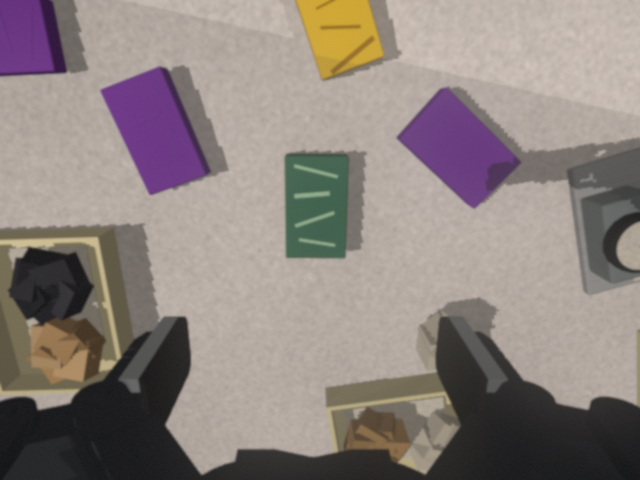

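The green slab is in the middle, at about (317,206), upright in the picture and so aligned with the fingers.

```bash
cat >> h.py <<'E'
RNG={'green':((40,60,20),(90,255,255)),'yellow':((15,110,60),(35,255,255)),'pad':((100,90,30),(125,255,255))}
def rect(s,name,z,roi=(0,0,640,480)):
    hsv=cv2.cvtColor(s['pixels'],cv2.COLOR_BGR2HSV); m=cv2.inRange(hsv,*RNG[name])
    k=np.zeros_like(m); x0,y0,x1,y1=roi; k[y0:y1,x0:x1]=m[y0:y1,x0:x1]
    k=cv2.morphologyEx(k,cv2.MORPH_CLOSE,np.ones((9,9)))
    W=cloud(s)
    cs,_=cv2.findContours(k,0,2); q=max(cs,key=cv2.contourArea)
    mm=np.zeros_like(m); cv2.drawContours(mm,[q],-1,255,-1)
    P=W[(cv2.erode(mm,np.ones((5,5)))>0)&(s['range_z']>0)]
    top=mm&((abs(W[...,2]-z)<.008)*255).astype(np.uint8); cs,_=cv2.findContours(top,0,2); q=max(cs,key=cv2.contourArea)
    p=world(s,q[:,0,:],z)[:,:2].astype(np.float32)
    c,(w,h),a=cv2.minAreaRect(p*1000); 
    if w<h: a+=90
    a=(a+90)%180-90
    print(name,'c',np.round(c,1),'size',round(w,1),round(h,1),'long deg',round(a,1),'z med',np.median(P[:,2]).round(4),'bbox',cv2.boundingRect(q))
def yaw():
    o=arm.observe(); q=o['eef_rot']; a=2*np.degrees(np.arctan2(q[2],q[1]))-90
    print('tcp',o['ee_pos'].round(4),'tool y deg',round((a+90)%180-90,1),'F',o['wrist_force'].round(1),'gap',round(o['finger_gap'],4))
E
python3 - <<'E'
from h import *
s=dict(np.load('/tmp/wrist.npz')); rect(s,'green',.018); yaw()
rect(dict(np.load('/tmp/top.npz')),'green',.018,(400,200,560,330))
E
```

```text
green c [ 579.  -366.3] size 49.3 85.4 long deg -13.5 z med 0.0179 bbox (286, 156, 62, 101)
tcp [ 0.5755 -0.3655  0.2934] tool y deg 77.0 F [-0.1  0.2 -0.8] gap 0.0855
green c [ 578.  -364.8] size 49.6 84.3 long deg -13.6 z med 0.0172 bbox (421, 222, 24, 34)
```

```bash
python3 -m inch '[[[0.3,0,-4,0],[0,0,-4,0],[0,0,-4,0],[0,0,-4,0],[0,0,-3,0]]]' 
python3 -m inch '[[[0,0,-1.5,0],[0,0,-1,0],[0,0,0,0],[0,0,0,0]]]'; python3 -c "
from h import *
yaw()"
python3 -m inch '[[[0,0,0,0],[0,0,0,0],[0,0,0,0],[0,0,0,0],[0,0,0,0]]]' 0 40
```

```text
time: 6.55
ee_pos: [0.5787, -0.3618, 0.1004]
eef_rot: [-0.001, 0.111, 0.994, 0.002]
wrist_force: [0.1, 0.2, 0.4]
finger_gap: 0.0853
time: 6.88
ee_pos: [0.5796, -0.3656, 0.0802]
eef_rot: [0.001, 0.113, 0.994, -0.0]
wrist_force: [0.5, -0.3, 0.2]
finger_gap: 0.0859
tcp [ 0.5796 -0.3656  0.0802] tool y deg 77.1 F [ 0.5 -0.3  0.2] gap 0.0859
time: 7.3
ee_pos: [0.5794, -0.3663, 0.0811]
eef_rot: [0.001, 0.113, 0.994, -0.0]
wrist_force: [-1.7, 0.9, 6.3]
finger_gap: 0.0507
```

```bash
python3 -m inch '[[[0,0,0,0],[0,0,1,0],[0,0,2,0],[0,0,3,0],[0,0,3,0]]]' - 60
python3 - <<'E'
from h import *
s=snap('wrist','w4.png'); yaw(); s=snap('scene','s4.png')
E
```

```text
time: 7.72
ee_pos: [0.5776, -0.3653, 0.1694]
eef_rot: [-0.001, 0.113, 0.994, 0.0]
wrist_force: [0.6, -0.2, -2.4]
finger_gap: 0.0499
tcp [ 0.5805 -0.3675  0.177 ] tool y deg 77.0 F [ 1.9 -2.4  2.9] gap 0.0498
```

View pics/w4.png

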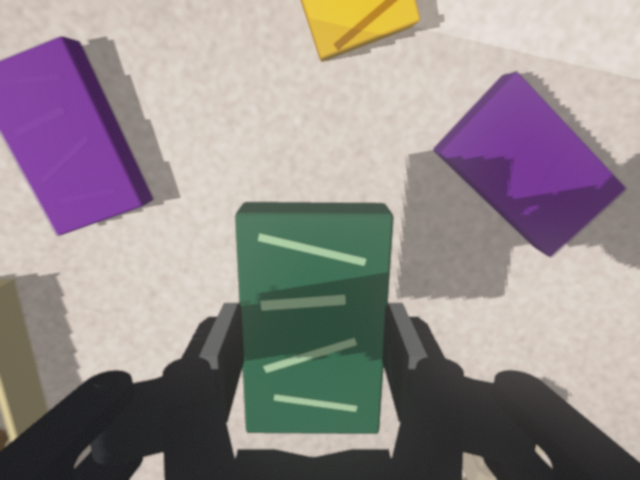

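The green slab hangs flat in the fingers, centred at about (314,318). Next I measure its offset from the TCP.

```bash
cat >> h.py <<'E'
def held(s,name):
    hsv=cv2.cvtColor(s['pixels'],cv2.COLOR_BGR2HSV); m=cv2.inRange(hsv,*RNG[name]); m[:,:200]=0; m[:,440:]=0; m[:180]=0
    W=cloud(s); P=W[(m>0)&(s['range_z']>0)]; o=arm.observe()['ee_pos']
    P=P[abs(P[:,2]-np.median(P[:,2]))<.008]
    # plane tilt
    A=np.c_[P[:,:2]-P[:,:2].mean(0),np.ones(len(P))]; k=np.linalg.lstsq(A,P[:,2],rcond=None)[0]
    c,sz,a=cv2.minAreaRect((P[:,:2]*1000).astype(np.float32))
    print('held',name,'top z rel tcp',(k[2]-o[2]).round(4),'tilt',k[:2].round(3),'rect',np.round(c,1),np.round(sz,1),round(a,1),'c rel tcp mm',(np.array(c)-o[:2]*1000).round(1))
E
python3 - <<'E'
from h import *
held(dict(np.load('/tmp/wrist.npz')),'green'); yaw()
E
```

```text
held green top z rel tcp -0.0692 tilt [-0.005  0.003] rect [ 577.6 -365.6] [51.4 88. ] 76.6 c rel tcp mm [-3.1  2.1]
tcp [ 0.5808 -0.3677  0.1752] tool y deg 77.0 F [ 0.5 -0.9 -2.2] gap 0.0502
```

```bash
python3 -m inch '[[[0.5,2.6,1,-0.1],[0.5,2.8,1,-0.105],[0.6,2.8,1,-0.105],[0.6,2.8,1,-0.105],[0.6,2.8,0,-0.105]]]' 
python3 -m inch '[[[0.6,2.8,0,-0.105],[0.6,2.8,0,-0.105],[0.6,2.8,0,-0.105],[0.6,2.8,0,-0.105],[0.5,2.8,0,-0.105]]]' 
python3 -m inch '[[[0.5,2.6,0,-0.11],[0.4,2.2,0,-0.11],[0,0,0,0],[0,0,0,0],[0,0,0,0]]]' 
python3 - <<'E'
from h import *
s=snap('wrist','w5.png'); yaw(); print(arm.observe()['joints'].round(2)); held(s,'green')
E
```

```text
time: 8.23
ee_pos: [0.607, -0.2267, 0.2106]
eef_rot: [0.001, 0.367, 0.93, 0.0]
wrist_force: [0.5, 0.0, -1.7]
finger_gap: 0.0499
time: 8.65
ee_pos: [0.6352, -0.0861, 0.2085]
eef_rot: [-0.0, 0.596, 0.803, -0.0]
wrist_force: [0.5, 0.4, -1.9]
finger_gap: 0.0503
time: 9.07
ee_pos: [0.644, -0.0401, 0.2085]
eef_rot: [-0.0, 0.678, 0.735, -0.001]
wrist_force: [-1.0, -0.8, -2.6]
finger_gap: 0.0498
tcp [ 0.644  -0.041   0.2087] tool y deg 4.5 F [-0.7 -1.  -2.6] gap 0.0494
[-0.47  0.65  0.69  1.72 -0.49  0.95  0.49]
held green top z rel tcp -0.0637 tilt [-0.001 -0.002] rect [644.2 -40.2] [51.  88.3] 4.0 c rel tcp mm [0.2 0.8]
```

View pics/w5.png

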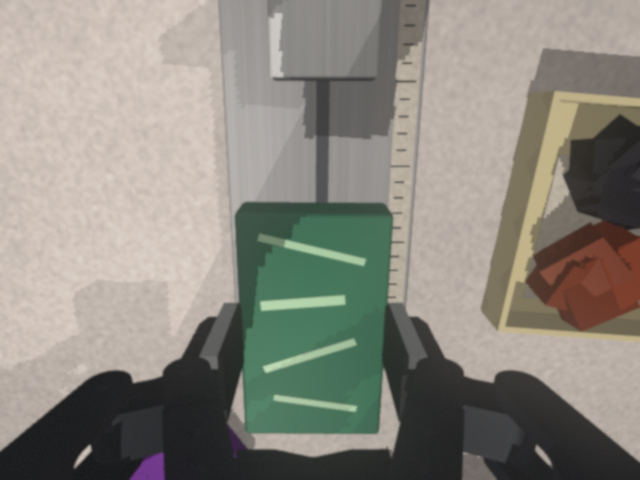

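```bash
python3 -m inch '[[[0.3,0.3,-3,0],[0,0,-3,0],[0,0,-3,0],[0,0,-1.5,0],[0,0,-0.6,0]]]' 
python3 -m inch '[[[0,0,-0.3,0],[0,0,0,0],[0,0,0,0]]]'; python3 -c "
from h import *
yaw()"
```

```text
time: 9.53
ee_pos: [0.6457, -0.0381, 0.0952]
eef_rot: [-0.002, 0.679, 0.734, -0.002]
wrist_force: [1.0, -0.1, -2.5]
finger_gap: 0.0495
time: 9.78
ee_pos: [0.6485, -0.0374, 0.0965]
eef_rot: [0.001, 0.679, 0.734, 0.001]
wrist_force: [1.3, -0.5, -2.0]
finger_gap: 0.0501
tcp [ 0.6485 -0.0374  0.0965] tool y deg 4.5 F [ 1.3 -0.5 -2. ] gap 0.0501
```

```bash
python3 -m inch '[[[0,0,-0.2,0],[0,0,-0.2,0],[0,0,0,0],[0,0,0,0]]]'; python3 -c "
from h import *
yaw()"
```

```text
time: 10.12
ee_pos: [0.6477, -0.0365, 0.0913]
eef_rot: [0.0, 0.679, 0.735, 0.0]
wrist_force: [0.9, 0.5, -1.5]
finger_gap: 0.05
tcp [ 0.6477 -0.0365  0.0913] tool y deg 4.5 F [ 0.9  0.5 -1.5] gap 0.05
```

```bash
python3 -m inch '[[[0,0,0,0],[0,0,0,0],[0,0,0,0],[0,0,0,0],[0,0,0,0]]]' 0.9; python3 -m inch '[[[0,0,2,0],[0,0,3,0],[0,0,4,0],[0,0,2,0.12]]]' 1
python3 -m inch '[[[-0.1,1.6,0,0.121],[-0.1,1.6,0,0.121],[-0.1,1.6,0,0.121],[-0.1,1.6,0,0.121],[-0.1,1.6,0,0.121]]]' 
python3 -m inch '[[[-0.1,1.6,0,0.121],[-0.1,1.6,0,0.121],[-0.1,1.6,0,0.121],[-0.1,1.6,0,0.121],[-0.1,1.2,0,0.121]]]' 
python3 -m inch '[[[0,0,0,0.121],[0,0,0,0.12],[0,0,0,0],[0,0,0,0]]]' 
python3 - <<'E'
from h import *
s=snap('wrist','w6.png'); yaw(); print(arm.observe()['joints'].round(2)); rect(s,'green',.028)
E
```

```text
time: 10.53
ee_pos: [0.6476, -0.0368, 0.0911]
eef_rot: [0.0, 0.679, 0.734, 0.0]
wrist_force: [0.3, -0.0, 0.9]
finger_gap: 0.0769
time: 10.87
ee_pos: [0.6487, -0.0373, 0.2046]
eef_rot: [0.002, 0.633, 0.774, 0.001]
wrist_force: [0.3, -0.1, -0.2]
finger_gap: 0.0852
time: 11.28
ee_pos: [0.6424, 0.0439, 0.2011]
eef_rot: [0.0, 0.371, 0.928, 0.0]
wrist_force: [0.1, 0.5, 0.2]
finger_gap: 0.0854
time: 11.7
ee_pos: [0.6373, 0.1209, 0.2009]
eef_rot: [0.0, 0.077, 0.997, 0.0]
wrist_force: [-0.2, 1.0, -0.5]
finger_gap: 0.0854
time: 12.03
ee_pos: [0.6375, 0.1188, 0.2009]
eef_rot: [0.0, -0.038, 0.999, 0.0]
wrist_force: [0.7, -0.1, -0.8]
finger_gap: 0.0853
tcp [0.6375 0.1187 0.2009] tool y deg -85.7 F [-0.5 -1.1 -0.8] gap 0.0855
[-0.44  0.58  0.29  1.7  -0.21  0.88  1.58]
green c [646.1 -31.3] size 52.4 85.3 long deg -85.7 z med 0.0278 bbox (0, 192, 137, 85)
```

View pics/w6.png

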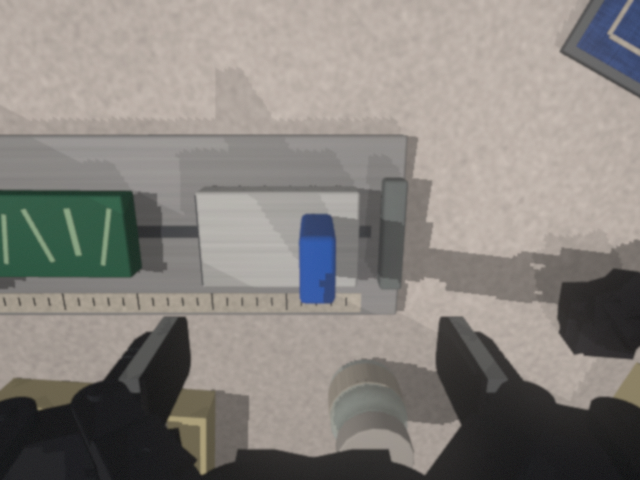

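```bash
python3 -m inch '[[[-0.1,0.1,-4,0],[0,0,-3,0],[0,0,-1.4,0],[0,0,0,0]]]'; python3 -m inch '[[[0,0,0,0],[0,0,0,0],[0,0,0,0],[0,0,0,0],[0,0,0,0]]]' 0 40;  python3 -m inch '[[[0,0,0,0],[0,0,0,0],[0,0,0,0]]]'
python3 -m inch '[[[0.08,-1,0,0],[0.08,-1,0,0],[0.08,-1,0,0],[0.08,-1,0,0],[0.04,-0.5,0,0]]]'
python3 -m inch '[[[0.02,-0.3,0,0],[0.02,-0.3,0,0],[0,0,0,0],[0,0,0,0],[0,0,0,0]]]'; python3 -c "
from h import *
yaw()"
```

```text
time: 12.42
ee_pos: [0.6342, 0.1196, 0.1132]
eef_rot: [-0.003, -0.039, 0.999, -0.001]
wrist_force: [-0.5, -0.2, -0.6]
finger_gap: 0.0855
time: 12.83
ee_pos: [0.6372, 0.1204, 0.1183]
eef_rot: [0.001, -0.039, 0.999, 0.0]
wrist_force: [1.7, 0.5, 0.1]
finger_gap: 0.0255
time: 13.08
ee_pos: [0.637, 0.1204, 0.1181]
eef_rot: [0.001, -0.039, 0.999, 0.0]
wrist_force: [-1.2, -0.4, 5.7]
finger_gap: 0.0176
time: 13.5
ee_pos: [0.6405, 0.0746, 0.118]
eef_rot: [0.001, -0.039, 0.999, 0.0]
wrist_force: [-2.6, 1.8, 6.1]
finger_gap: 0.0174
time: 13.92
ee_pos: [0.6409, 0.0695, 0.118]
eef_rot: [0.001, -0.039, 0.999, 0.0]
wrist_force: [-1.8, 0.4, 7.2]
finger_gap: 0.0176
tcp [0.6409 0.0695 0.118 ] tool y deg -85.5 F [-1.8  0.4  7.2] gap 0.0176
```

```bash
python3 -m inch '[[[0.01,-0.15,0,0],[0.01,-0.15,0,0],[0.01,-0.15,0,0],[0.01,-0.15,0,0],[0,0,0,0]]]'; python3 -m inch '[[[0,0,0,0],[0,0,0,0],[0,0,0,0]]]'; python3 -c "
from h import *
yaw(); snap('wrist','w7.png'); snap('scene','s7.png'); snap('top','t7.png')
im=cv2.imread('pics/t7.png')[180:260,210:370]; cv2.imwrite('pics/t7c.png',cv2.resize(im,None,fx=5,fy=5,interpolation=2))"
```

```text
time: 14.33
ee_pos: [0.6412, 0.0657, 0.1181]
eef_rot: [0.001, -0.04, 0.999, 0.002]
wrist_force: [-3.1, 5.0, 7.3]
finger_gap: 0.0176
time: 14.58
ee_pos: [0.6412, 0.0657, 0.1181]
eef_rot: [0.001, -0.04, 0.999, 0.002]
wrist_force: [-2.3, 3.9, 6.0]
finger_gap: 0.0175
tcp [0.6412 0.0657 0.1181] tool y deg -85.4 F [-2.3  3.9  6. ] gap 0.0175
```

View pics/w7.png

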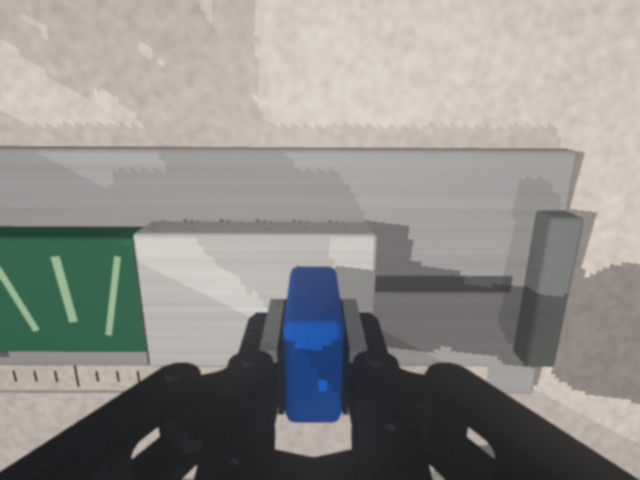

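```bash
python3 -c "
import cv2
im=cv2.imread('pics/s7.png')[180:310,300:440]; cv2.imwrite('pics/s7c.png',cv2.resize(im,None,fx=4.5,fy=4.5,interpolation=2))"
```

```text
(no output)
```

View pics/s7c.png

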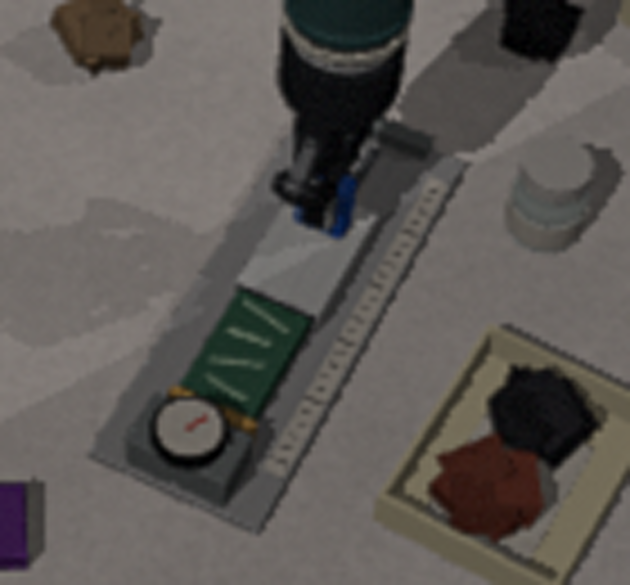

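The slab lies straight and pressed between jaw and brass anvil, with the dial needle turned. Travel is only about 55 mm, so I'll push a little more to reach 5 mm of give, then hold.

```bash
python3 -m inch '[[[0.01,-0.15,0,0],[0.01,-0.15,0,0],[0,-0.05,0,0],[0,0,0,0],[0,0,0,0]]]'; python3 -m inch '[[[0,0,0,0],[0,0,0,0],[0,0,0,0],[0,0,0,0],[0,0,0,0]]]'
```

```text
time: 15.15
ee_pos: [0.6414, 0.063, 0.1181]
eef_rot: [0.001, -0.04, 0.999, 0.002]
wrist_force: [-2.2, 6.5, 6.3]
finger_gap: 0.0173
time: 15.57
ee_pos: [0.6413, 0.063, 0.1181]
eef_rot: [0.001, -0.04, 0.999, 0.002]
wrist_force: [-2.0, 6.3, 7.6]
finger_gap: 0.0175
```

```bash
python3 -m inch '[[[-0.05,0.8,0,0],[-0.1,1.3,0,0],[-0.1,1.3,0,0],[-0.1,1.3,0,0],[-0.08,1.2,0,0]]]'; python3 -m inch '[[[0,0.15,0,0],[0,0.1,0,0],[0,0,0,0],[0,0,0,0]]]'
```

```text
time: 15.98
ee_pos: [0.6372, 0.1185, 0.118]
eef_rot: [0.001, -0.039, 0.999, -0.0]
wrist_force: [-1.6, -1.4, 7.2]
finger_gap: 0.0175
time: 16.32
ee_pos: [0.637, 0.1209, 0.118]
eef_rot: [0.0, -0.039, 0.999, -0.0]
wrist_force: [-3.1, -1.2, 7.4]
finger_gap: 0.0173
```

```bash
python3 -m inch '[[[0,0,0,0],[0,0,0,0],[0,0,0,0],[0,0,0,0],[0,0,0,0]]]' 1; python3 -m inch '[[[0,0,3,0],[0,0,4,0],[0,0,3,-0.12],[0.1,-1.5,0,-0.12],[0.1,-1.5,0,-0.12]]]' 
python3 -m inch '[[[0.1,-1.5,0,-0.12],[0.1,-1.5,0,-0.12],[0.1,-1.5,0,-0.12],[0.1,-1.5,0,-0.12],[0.1,-1.5,0,-0.12]]]' 
python3 -m inch '[[[0.1,-1.5,0,-0.12],[0.1,-1.5,0,-0.12],[0.1,-1.5,0,-0.12],[0.1,-1.5,0,-0.12],[0.1,-1.5,0,-0.12]]]' 
python3 -m inch '[[[0,0,0,0],[0,0,0,0],[0,0,0,0]]]' 
python3 - <<'E'
from h import *
s=snap('wrist','w8.png'); yaw(); rect(s,'green',.028)
E
```

```text
time: 16.73
ee_pos: [0.6367, 0.1213, 0.1166]
eef_rot: [-0.0, -0.04, 0.999, -0.0]
wrist_force: [0.2, -0.1, 0.4]
finger_gap: 0.077
time: 17.15
ee_pos: [0.64, 0.0924, 0.2196]
eef_rot: [0.002, 0.142, 0.99, 0.001]
wrist_force: [0.0, -0.2, -1.1]
finger_gap: 0.0853
time: 17.57
ee_pos: [0.6437, 0.0157, 0.2169]
eef_rot: [-0.0, 0.429, 0.903, 0.0]
wrist_force: [0.0, -0.1, -0.4]
finger_gap: 0.0851
time: 17.98
ee_pos: [0.6488, -0.0593, 0.2168]
eef_rot: [-0.0, 0.677, 0.736, 0.0]
wrist_force: [0.4, 0.2, -0.6]
finger_gap: 0.0854
time: 18.23
ee_pos: [0.6488, -0.0574, 0.2166]
eef_rot: [-0.0, 0.673, 0.74, 0.0]
wrist_force: [0.4, 0.7, -0.0]
finger_gap: 0.0856
tcp [ 0.6489 -0.0571  0.2167] tool y deg 5.4 F [-1.2 -0.1 -0.1] gap 0.0851
green c [648.6 -43.4] size 51.1 87.4 long deg -85.5 z med 0.0279 bbox (274, 140, 84, 137)
```

View pics/w8.png

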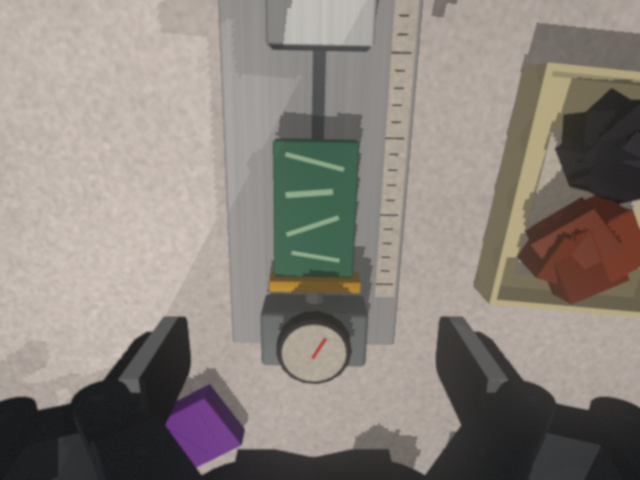

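```bash
python3 -m inch '[[[0,1.4,-3,-0.015],[0,0,-3,0],[0,0,-3,0],[0,0,-2,0],[0,0,-1.5,0]]]' ; python3 -m inch '[[[0,0,0,0],[0,0,0,0]]]'; python3 -c "
from h import *
yaw()"
```

```text
time: 18.7
ee_pos: [0.6479, -0.0429, 0.0895]
eef_rot: [-0.001, 0.679, 0.734, -0.0]
wrist_force: [-0.7, -0.2, -0.5]
finger_gap: 0.0854
time: 18.87
ee_pos: [0.6488, -0.0443, 0.0917]
eef_rot: [-0.0, 0.68, 0.734, -0.0]
wrist_force: [-0.5, -0.5, 0.8]
finger_gap: 0.0855
tcp [ 0.6488 -0.0443  0.0917] tool y deg 4.4 F [-0.5 -0.5  0.8] gap 0.0855
```

```bash
python3 -m inch '[[[0,0,0,0],[0,0,0,0],[0,0,0,0],[0,0,0,0],[0,0,0,0]]]' 0 60 ; python3 -m inch '[[[0,0,2,0],[0,0,4,0],[0,0,4,0],[0,0,3,0]]]'
python3 -m inch '[[[-0.7,3,0,0.1],[-0.7,3,0,0.1],[-0.7,3,0,0.1],[-0.7,3,0,0.1],[-0.7,3,0,0.1]]]'
python3 -m inch '[[[-0.7,3,0,0.1],[-0.7,3,0,0.1],[-0.7,3,0,0.1],[-0.7,3,0,0.1],[-0.7,3,0,0.1]]]'
python3 -m inch '[[[-0.5,2.7,0,0.12],[0,0,0,0],[0,0,0,0],[0,0,0,0]]]'
python3 - <<'E'
from h import *
s=snap('wrist','w9.png'); yaw(); held(s,'green')
E
```

```text
time: 19.28
ee_pos: [0.6497, -0.0448, 0.094]
eef_rot: [0.001, 0.68, 0.733, 0.001]
wrist_force: [-1.7, 0.1, 6.2]
finger_gap: 0.0495
time: 19.62
ee_pos: [0.6492, -0.0451, 0.2252]
eef_rot: [0.001, 0.68, 0.733, 0.001]
wrist_force: [0.3, 0.2, -1.5]
finger_gap: 0.0492
time: 20.03
ee_pos: [0.6131, 0.1067, 0.2226]
eef_rot: [0.0, 0.475, 0.88, 0.0]
wrist_force: [0.4, 0.2, -2.9]
finger_gap: 0.0494
time: 20.45
ee_pos: [0.5781, 0.2565, 0.2225]
eef_rot: [0.0, 0.243, 0.97, 0.0]
wrist_force: [0.2, 0.9, -2.5]
finger_gap: 0.0496
time: 20.78
ee_pos: [0.5739, 0.2815, 0.2222]
eef_rot: [0.0, 0.187, 0.982, -0.0]
wrist_force: [0.7, -0.6, -1.6]
finger_gap: 0.0489
tcp [0.5742 0.2807 0.2221] tool y deg 68.3 F [ 0.  -0.3 -2.4] gap 0.0492
held green top z rel tcp -0.0662 tilt [-0.    -0.002] rect [573.2 281.5] [51.2 88.1] 68.0 c rel tcp mm [-1.   0.8]
```

View pics/w9.png

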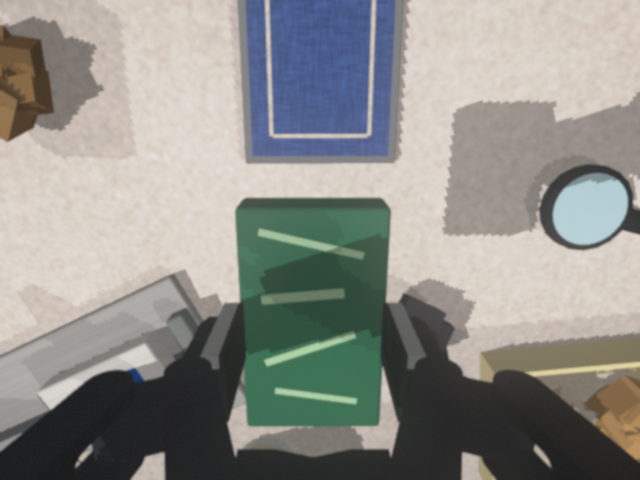

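The pad lies straight ahead: its near corners are at about (247,161) and (397,161), with sides running up to (240,0) and (407,0).

```bash
python3 - <<'E'
from h import *
s=dict(np.load('/tmp/wrist.npz')); 
c=world(s,[(247,161),(397,161),(240,0),(407,0)],.006)[:,:2]; print(c.round(4), np.linalg.norm(c[0]-c[1]),np.linalg.norm(c[2]-c[3]))
d=(c[2]+c[3]-c[0]-c[1]); d/=np.linalg.norm(d); print('dir',np.degrees(np.arctan2(d[1],d[0])),'len',np.linalg.norm(c[2]+c[3]-c[0]-c[1])/2)
e=c[1]-c[0]; print('near edge dir',np.degrees(np.arctan2(e[1],e[0])))
print('centre',(c[0]+c[1])/2+.08*d)
# white outline near edge
w=world(s,[(270,137),(372,136),(264,0),(377,0)],.006)[:,:2]; print(w.round(4))
rect(dict(np.load('/tmp/top.npz')),'pad',.006,(130,240,210,330))
t=arm.snapshot('top'); rect(t,'pad',.006,(130,240,210,330))
E
```

```text
[[0.5193 0.2557]
 [0.5561 0.3488]
 [0.4304 0.2911]
 [0.4673 0.3843]] 0.10015667159555544 0.10019255276828591
dir 158.23525700446584 len 0.09568108425930778
near edge dir 68.3999995196667
centre [0.46340477 0.33191408]
[[0.5106 0.2762]
 [0.5346 0.3386]
 [0.4357 0.3045]
 [0.4607 0.3676]]
pad c [462.1 329.4] size 87.7 147.4 long deg -21.4 z med 0.0053 bbox (146, 258, 50, 64)
pad c [461.6 328.8] size 88.2 147.6 long deg -20.1 z med 0.0051 bbox (158, 261, 38, 61)
```

```bash
python3 -m inch '[[[-3,1.4,0,0],[-3,1.4,0,0],[-3,1.4,0,0],[-2,0.7,-3,0],[0,0,-3,0]]]'
python3 -m inch '[[[0,0,-3,0],[0,0,-2.5,0],[0,0,-1,0],[0,0,0,0],[0,0,0,0]]]'
python3 - <<'E'
from h import *
s=snap('wrist','w10.png'); yaw(); held(s,'green')
E
```

```text
time: 21.3
ee_pos: [0.4604, 0.334, 0.1629]
eef_rot: [-0.001, 0.185, 0.983, 0.002]
wrist_force: [0.5, -0.3, -4.1]
finger_gap: 0.0491
time: 21.72
ee_pos: [0.4647, 0.3306, 0.0973]
eef_rot: [0.0, 0.188, 0.982, -0.0]
wrist_force: [0.5, -0.4, -1.5]
finger_gap: 0.049
tcp [0.4651 0.3311 0.0982] tool y deg 68.4 F [-0.8  0.2 -1.5] gap 0.0494
held green top z rel tcp -0.0671 tilt [ 0.005 -0.004] rect [464.  330.5] [51.4 88.6] 68.5 c rel tcp mm [-1.1 -0.6]
```

View pics/w10.png

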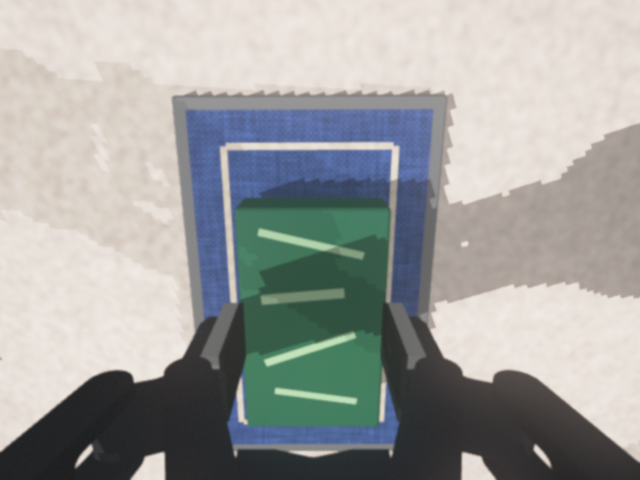

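The slab hovers over the pad; the far pad corners are at about (174,97) and (450,95), the near edge at row ~447.

```bash
python3 - <<'E'
from h import *
s=dict(np.load('/tmp/wrist.npz')); 
c=world(s,[(174,97),(449,95),(234,447),(390,449)],.006)[:,:2]; f=(c[0]+c[1])/2; print(c.round(4),np.linalg.norm(c[0]-c[1]))
e=c[1]-c[0]; e/=np.linalg.norm(e); d=np.array([-e[1],e[0]]); print(np.degrees(np.arctan2(e[1],e[0])),'centre',f-.08*d)
print('near-far',((f-c[2])@d),((f-c[3])@d))
w=world(s,[(222,145),(398,146),(240,423),(385,421)],.006)[:,:2]; print('outline c',w.mean(0),np.linalg.norm(w-w[[1,3,0,2]],axis=1))
E
```

```text
[[0.3724 0.3133]
 [0.4083 0.4055]
 [0.5224 0.2676]
 [0.5506 0.3355]] 0.0990029542822175
68.76130727973711 centre [0.46492873 0.33041186]
near-far 0.15631012309821882 0.15801716417758127
outline c [0.46458261 0.32984676] [0.06553653 0.12412511 0.12557579 0.06682222]
```

Centre agrees to about 1 mm. Lowering and releasing.

```bash
python3 -m inch '[[[0,0,-0.3,0],[0,0,-0.2,0],[0,0,0,0],[0,0,0,0]]]'; python3 -c "
from h import *
yaw()"
```

```text
time: 22.1
ee_pos: [0.464, 0.3314, 0.0925]
eef_rot: [0.0, 0.187, 0.982, 0.0]
wrist_force: [-0.1, 0.4, -2.1]
finger_gap: 0.0493
tcp [0.464  0.3314 0.0925] tool y deg 68.5 F [-0.1  0.4 -2.1] gap 0.0493
```

```bash
python3 -m inch '[[[0,0,-0.2,0],[0,0,0,0],[0,0,0,0]]]';python3 -m inch '[[[0,0,0,0],[0,0,0,0],[0,0,0,0],[0,0,0,0],[0,0,0,0]]]' 1
python3 -m inch '[[[0,0,1,0],[0,0,4,0],[0,0,4,0],[0,0,4,0],[0,0,4,0]]]';python3 -m inch '[[[0,0,0,0],[0,0,0,0],[0,0,0,0]]]'
python3 - <<'E'
from h import *
s=snap('wrist','w11.png'); yaw(); rect(s,'green',.024)
t=snap('top','t11.png'); rect(t,'yellow',.018,(300,200,480,360))
E
```

```text
time: 22.35
ee_pos: [0.4641, 0.3315, 0.0901]
eef_rot: [0.0, 0.187, 0.982, 0.0]
wrist_force: [-0.5, 0.5, -1.2]
finger_gap: 0.0495
time: 22.77
ee_pos: [0.4639, 0.3313, 0.09]
eef_rot: [0.0, 0.187, 0.982, 0.0]
wrist_force: [-0.5, -0.9, -0.3]
finger_gap: 0.0854
time: 23.18
ee_pos: [0.4636, 0.3308, 0.2623]
eef_rot: [0.0, 0.187, 0.982, -0.0]
wrist_force: [0.1, 1.1, -0.8]
finger_gap: 0.0851
time: 23.43
ee_pos: [0.4634, 0.3312, 0.2603]
eef_rot: [-0.0, 0.187, 0.982, 0.0]
wrist_force: [0.0, 0.2, -0.0]
finger_gap: 0.0854
tcp [0.4631 0.3309 0.2593] tool y deg 68.5 F [-0.1 -0.5 -0.1] gap 0.0854
green c [462.4 332. ] size 51.2 88.2 long deg -21.5 z med 0.0239 bbox (278, 152, 72, 117)
yellow c [ 442.4 -318.3] size 73.7 49.3 long deg 6.6 z med 0.0168 bbox (406, 276, 23, 30)
```

View pics/w11.png

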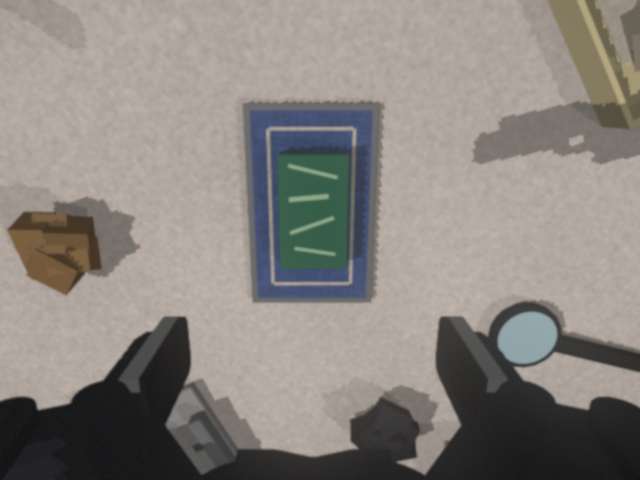

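View pics/t11.png

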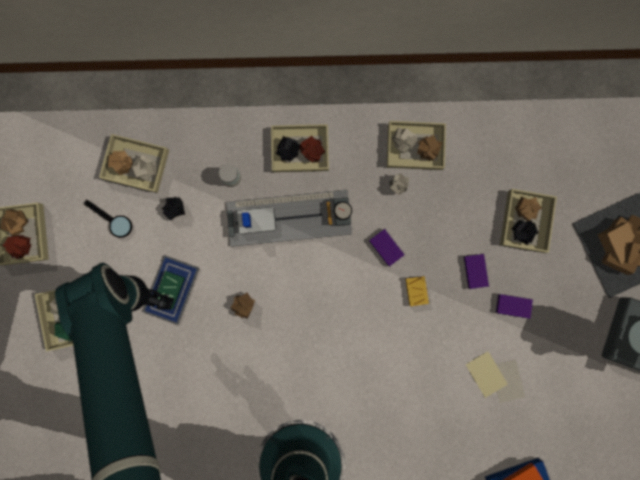

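```bash
python3 - <<'E'
from h import *
s=dict(np.load('/tmp/wrist.npz')); c=world(s,[(245,103),(382,103),(371,299),(255,301)],.006)[:,:2]; print(c.mean(0),np.linalg.norm(c-np.roll(c,1,0),axis=1))
E
python3 -m inch '[[[0,-3.8,0,0.1],[0,-3.8,0,0.1],[0,-3.8,0,0.1],[0,-3.8,0,0.1],[0,-3.8,0,0.09]]]'
python3 -m inch '[[[0,-3.8,0,0],[0,-3.8,0,0],[0,-3.8,0,0],[0,-3.8,0,0],[0,-3.8,0,0]]]'
python3 -m inch '[[[-0.4,-3.8,0,0],[-0.4,-3.8,0,0],[-0.4,-3.8,0,0],[-0.4,-3.8,0,0],[-0.4,-3.8,0,0]]]'
python3 -m inch '[[[0,-3.8,0,0],[0,-3.8,0,0],[0,0,0,0],[0,0,0,0],[0,0,0,0]]]'
python3 - <<'E'
from h import *
s=snap('wrist','w12.png'); yaw(); rect(s,'yellow',.018); print(arm.observe()['joints'].round(2))
E
```

```text
[0.46356015 0.33161526] [0.15807326 0.09962977 0.15629269 0.09725035]
time: 23.95
ee_pos: [0.4628, 0.1393, 0.2585]
eef_rot: [-0.001, -0.06, 0.998, -0.001]
wrist_force: [1.0, 0.2, -0.6]
finger_gap: 0.0857
time: 24.37
ee_pos: [0.4627, -0.0506, 0.2588]
eef_rot: [-0.001, -0.057, 0.998, -0.0]
wrist_force: [0.5, 1.7, -0.0]
finger_gap: 0.0853
time: 24.78
ee_pos: [0.4426, -0.2402, 0.2587]
eef_rot: [-0.001, -0.057, 0.998, 0.0]
wrist_force: [1.3, 0.3, -0.3]
finger_gap: 0.0854
time: 25.2
ee_pos: [0.4432, -0.314, 0.2585]
eef_rot: [-0.001, -0.057, 0.998, 0.001]
wrist_force: [1.1, 0.2, -0.5]
finger_gap: 0.0854
tcp [ 0.4436 -0.3133  0.2587] tool y deg -83.4 F [-0.4  0.5  0.2] gap 0.0853
yellow c [ 441.9 -319. ] size 73.1 49.4 long deg 6.5 z med 0.0179 bbox (272, 162, 68, 96)
[ 0.06  0.38  0.62  1.94 -0.27  0.91  2.5 ]
```

View pics/w12.png

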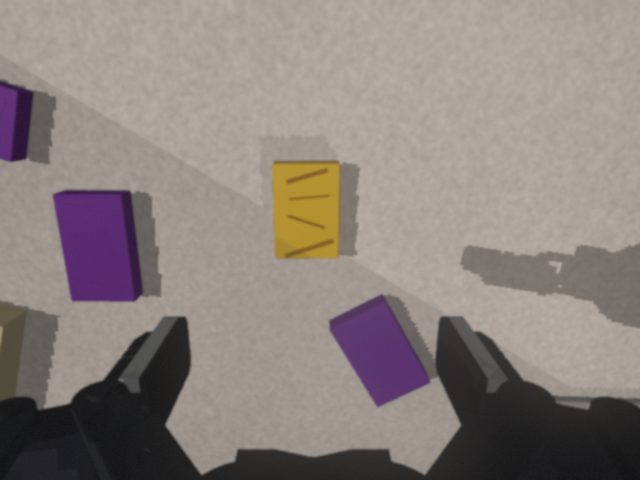

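```bash
python3 -m inch '[[[-0.1,-0.6,-4,0],[0,0,-4,0],[0,0,-4,0],[0,0,-3,0],[0,0,-2,0]]]' 
python3 -m inch '[[[0,0,-1,0],[0,0,0,0],[0,0,0,0]]]'; python3 -c "
from h import *
yaw()"
python3 -m inch '[[[0,0,0,0],[0,0,0,0],[0,0,0,0],[0,0,0,0],[0,0,0,0]]]' 0 60
python3 -m inch '[[[0,0,0,0],[0,0,1,0],[0,0,2,0],[0,0,4,0],[0,0,4,0]]]'
python3 - <<'E'
from h import *
s=snap('wrist','w13.png'); yaw(); held(s,'yellow')
E
```

```text
time: 25.67
ee_pos: [0.4421, -0.3175, 0.0865]
eef_rot: [-0.002, -0.059, 0.998, 0.002]
wrist_force: [0.1, -0.2, -0.6]
finger_gap: 0.0854
time: 25.92
ee_pos: [0.4433, -0.3201, 0.0802]
eef_rot: [0.0, -0.058, 0.998, 0.0]
wrist_force: [-0.8, -0.2, 0.4]
finger_gap: 0.085
tcp [ 0.4433 -0.3201  0.0802] tool y deg -83.4 F [-0.8 -0.2  0.4] gap 0.085
time: 26.33
ee_pos: [0.4436, -0.3209, 0.0817]
eef_rot: [0.001, -0.057, 0.998, -0.0]
wrist_force: [-1.1, 2.4, 8.8]
finger_gap: 0.0479
time: 26.75
ee_pos: [0.4417, -0.3203, 0.1908]
eef_rot: [-0.001, -0.057, 0.998, 0.001]
wrist_force: [1.9, -0.5, -0.9]
finger_gap: 0.0477
tcp [ 0.4449 -0.3234  0.1987] tool y deg -83.6 F [ 1.7 -2.5  3.3] gap 0.0482
held yellow top z rel tcp -0.0718 tilt [0.005 0.004] rect [ 441.  -320.6] [75.3 49.9] 6.2 c rel tcp mm [-3.9  2.8]
```

View pics/w13.png

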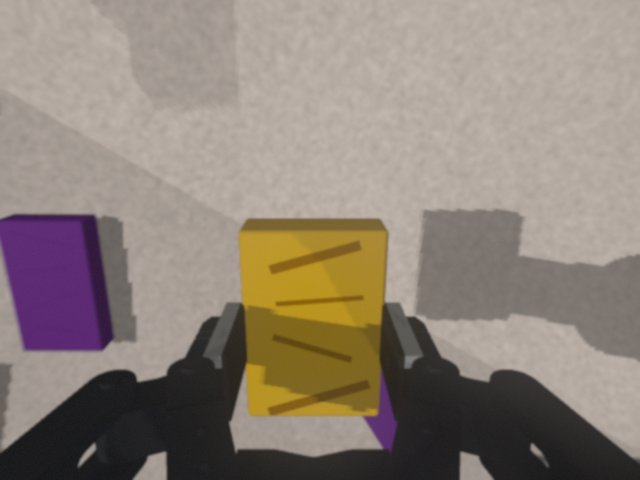

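The yellow slab is held flat and centred at about (314,318). Carrying it to the gauge.

```bash
python3 -m inch '[[[1.45,2,1,-0.115],[1.45,2,0,-0.115],[1.45,2,0,-0.115],[1.45,2,0,-0.115],[1.45,2,0,-0.115]]]' 
python3 -m inch '[[[1.45,2,0,-0.115],[1.45,2,0,-0.115],[1.45,2,0,-0.115],[1.45,2,0,-0.115],[1.45,2,0,-0.115]]]' 
python3 -m inch '[[[1.45,2,0,-0.115],[1.45,2,0,-0.115],[1.45,2,0,-0.115],[1.45,2,0,-0.115],[0,0,0,0]]]' 
python3 -m inch '[[[0,0,0,0],[0,0,0,0],[0,0,0,0]]]' 
python3 - <<'E'
from h import *
s=snap('wrist','w14.png'); yaw(); held(s,'yellow')
E
```

```text
time: 27.22
ee_pos: [0.5158, -0.2197, 0.2007]
eef_rot: [0.001, 0.231, 0.973, 0.0]
wrist_force: [-0.2, -0.3, -2.1]
finger_gap: 0.0478
time: 27.63
ee_pos: [0.5884, -0.1194, 0.2005]
eef_rot: [0.0, 0.497, 0.867, 0.0]
wrist_force: [0.1, -0.3, -2.5]
finger_gap: 0.0481
time: 28.05
ee_pos: [0.6486, -0.0339, 0.1995]
eef_rot: [-0.0, 0.679, 0.735, 0.001]
wrist_force: [0.1, 1.2, -2.0]
finger_gap: 0.048
time: 28.3
ee_pos: [0.6451, -0.042, 0.2003]
eef_rot: [0.0, 0.681, 0.733, -0.0]
wrist_force: [-0.2, -0.5, -1.1]
finger_gap: 0.0477
tcp [ 0.6452 -0.0421  0.2003] tool y deg 4.2 F [-0.7 -0.6 -1.6] gap 0.0481
held yellow top z rel tcp -0.064 tilt [ 0.003 -0.008] rect [645.5 -41.3] [50. 75.] 3.8 c rel tcp mm [0.3 0.8]
```

View pics/w14.png

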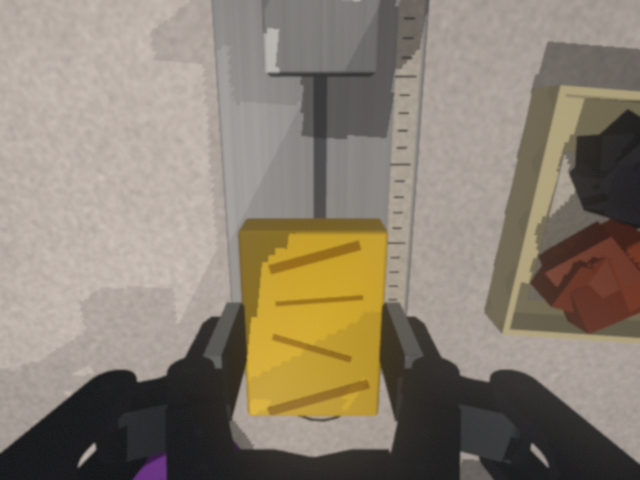

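```bash
python3 -m inch '[[[0.3,0,-3,0.01],[0,0,-3,0],[0,0,-2.5,0],[0,0,-1.5,0],[0,0,-0.5,0]]]' 
python3 -m inch '[[[0,0,0,0],[0,0,0,0],[0,0,0,0]]]'; python3 -c "
from h import *
yaw()"
```

```text
time: 28.77
ee_pos: [0.6472, -0.0414, 0.0926]
eef_rot: [-0.001, 0.677, 0.736, -0.001]
wrist_force: [-1.6, -0.1, -1.2]
finger_gap: 0.0476
time: 29.02
ee_pos: [0.6498, -0.0413, 0.0967]
eef_rot: [0.001, 0.677, 0.736, 0.001]
wrist_force: [-0.7, 0.4, -2.1]
finger_gap: 0.048
tcp [ 0.6498 -0.0413  0.0967] tool y deg 4.8 F [-0.7  0.4 -2.1] gap 0.048
```

```bash
python3 -m inch '[[[0,0,-0.2,0],[0,0,-0.2,0],[0,0,0,0],[0,0,0,0]]]'
python3 -m inch '[[[0,0,0,0],[0,0,0,0],[0,0,0,0],[0,0,0,0],[0,0,0,0]]]' 0.9; python3 -m inch '[[[0,0,2,0],[0,0,3,0],[0,0,4,0],[0,0,2,0.12]]]' 1
python3 -m inch '[[[-0.1,1.6,0,0.121],[-0.1,1.6,0,0.121],[-0.1,1.6,0,0.121],[-0.1,1.6,0,0.121],[-0.1,1.6,0,0.121]]]' 
python3 -m inch '[[[-0.1,1.6,0,0.121],[-0.1,1.6,0,0.121],[-0.1,1.6,0,0.121],[-0.1,1.6,0,0.121],[-0.1,1.6,0,0.121]]]' 
python3 -m inch '[[[-0.1,0.2,0,0.121],[0,0,0,0.115],[0,0,0,0],[0,0,0,0]]]' 
python3 - <<'E'
from h import *
s=snap('wrist','w15.png'); yaw(); t=snap('top','t15.png'); rect(t,'yellow',.028,(285,190,330,240))
E
```

```text
time: 29.35
ee_pos: [0.6495, -0.0406, 0.0918]
eef_rot: [0.001, 0.676, 0.737, 0.001]
wrist_force: [-0.4, 0.8, 3.8]
finger_gap: 0.0475
time: 29.77
ee_pos: [0.6487, -0.0408, 0.0908]
eef_rot: [-0.0, 0.676, 0.736, -0.0]
wrist_force: [0.8, 1.1, -0.0]
finger_gap: 0.0765
time: 30.1
ee_pos: [0.6498, -0.0415, 0.2043]
eef_rot: [0.002, 0.631, 0.776, 0.0]
wrist_force: [0.9, -0.6, -0.1]
finger_gap: 0.0853
time: 30.52
ee_pos: [0.6436, 0.0399, 0.201]
eef_rot: [0.0, 0.369, 0.93, 0.0]
wrist_force: [1.1, 0.1, -0.1]
finger_gap: 0.0854
time: 30.93
ee_pos: [0.6386, 0.1199, 0.2009]
eef_rot: [-0.0, 0.075, 0.997, -0.0]
wrist_force: [0.2, -0.2, -0.1]
finger_gap: 0.0853
time: 31.27
ee_pos: [0.6378, 0.1208, 0.2009]
eef_rot: [0.0, -0.038, 0.999, 0.0]
wrist_force: [0.2, -0.4, 0.2]
finger_gap: 0.0854
tcp [0.6378 0.1206 0.2009] tool y deg -85.6 F [-0.2 -1.  -0.2] gap 0.0853
yellow c [647.7 -41.1] size 49.9 73.6 long deg -84.7 z med 0.0265 bbox (295, 204, 30, 22)
```

View pics/w15.png

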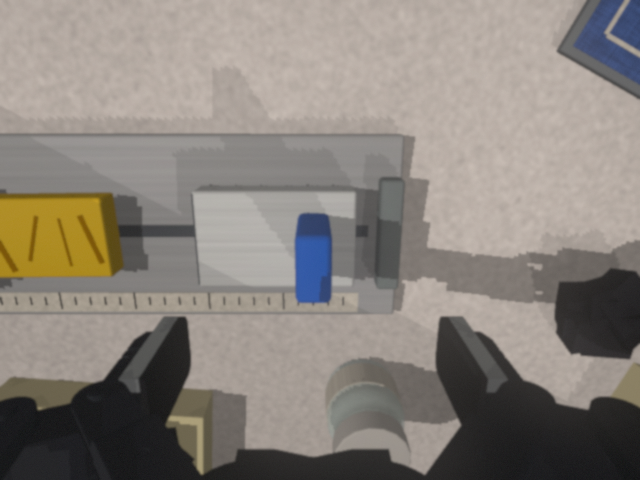

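Yellow lies straight on the bed with a gap to the jaw. Gripping the handle and closing: contact is expected at 66 mm of travel, target 71 mm.

```bash
python3 -m inch '[[[-0.1,0,-4,0],[0,0,-3,0],[0,0,-1.4,0],[0,0,0,0]]]'; python3 -m inch '[[[0,0,0,0],[0,0,0,0],[0,0,0,0],[0,0,0,0],[0,0,0,0]]]' 0 40;  python3 -m inch '[[[0,0,0,0],[0,0,0,0],[0,0,0,0]]]'
python3 -m inch '[[[0.1,-1.3,0,0],[0.1,-1.3,0,0],[0.1,-1.3,0,0],[0.1,-1.3,0,0],[0.05,-0.7,0,0]]]'
python3 -m inch '[[[0.02,-0.3,0,0],[0.02,-0.3,0,0],[0,0,0,0],[0,0,0,0],[0,0,0,0]]]'; python3 -c "
from h import *
yaw()"
```

```text
time: 31.7
ee_pos: [0.6346, 0.1207, 0.1132]
eef_rot: [-0.003, -0.039, 0.999, -0.001]
wrist_force: [-0.1, 0.5, -0.5]
finger_gap: 0.0852
time: 32.12
ee_pos: [0.6374, 0.1215, 0.1182]
eef_rot: [0.001, -0.04, 0.999, 0.0]
wrist_force: [0.6, -0.6, 0.0]
finger_gap: 0.0256
time: 32.37
ee_pos: [0.6374, 0.1207, 0.1181]
eef_rot: [0.001, -0.04, 0.999, 0.0]
wrist_force: [-2.1, -2.0, 6.5]
finger_gap: 0.0177
time: 32.78
ee_pos: [0.6418, 0.0615, 0.1181]
eef_rot: [0.001, -0.039, 0.999, 0.001]
wrist_force: [-1.0, 2.0, 8.0]
finger_gap: 0.0175
time: 33.2
ee_pos: [0.6422, 0.0564, 0.1181]
eef_rot: [0.001, -0.04, 0.999, 0.0]
wrist_force: [-2.1, -0.4, 7.1]
finger_gap: 0.0173
tcp [0.6422 0.0564 0.1181] tool y deg -85.4 F [-2.1 -0.4  7.1] gap 0.0173
```

```bash
python3 -m inch '[[[0.02,-0.25,0,0],[0.02,-0.25,0,0],[0.01,-0.2,0,0],[0.01,-0.2,0,0],[0,0,0,0]]]'; python3 -m inch '[[[0,0,0,0],[0,0,0,0],[0,0,0,0],[0,0,0,0]]]'
```

```text
time: 33.62
ee_pos: [0.6427, 0.0498, 0.1181]
eef_rot: [0.001, -0.041, 0.999, 0.002]
wrist_force: [-2.6, 5.2, 7.9]
finger_gap: 0.0177
time: 33.95
ee_pos: [0.6427, 0.0498, 0.1181]
eef_rot: [0.001, -0.041, 0.999, 0.002]
wrist_force: [-3.0, 4.9, 8.1]
finger_gap: 0.0171
```

```bash
python3 -m inch '[[[0.01,-0.1,0,0],[0,0,0,0],[0,0,0,0],[0,0,0,0],[0,0,0,0]]]'; python3 -m inch '[[[0,0,0,0],[0,0,0,0],[0,0,0,0]]]'
python3 -c "
from h import *
yaw(); snap('scene','s16.png')
im=cv2.imread('pics/s16.png')[180:310,300:440]; cv2.imwrite('pics/s16c.png',cv2.resize(im,None,fx=4.5,fy=4.5,interpolation=2))"
```

```text
time: 34.37
ee_pos: [0.6428, 0.0494, 0.1181]
eef_rot: [0.0, -0.041, 0.999, 0.002]
wrist_force: [-2.7, 5.4, 8.6]
finger_gap: 0.0173
time: 34.62
ee_pos: [0.6428, 0.0495, 0.1181]
eef_rot: [0.0, -0.041, 0.999, 0.002]
wrist_force: [-2.5, 5.8, 8.0]
finger_gap: 0.0176
tcp [0.6428 0.0495 0.1181] tool y deg -85.3 F [-2.5  5.8  8. ] gap 0.0176
```

View pics/s16c.png

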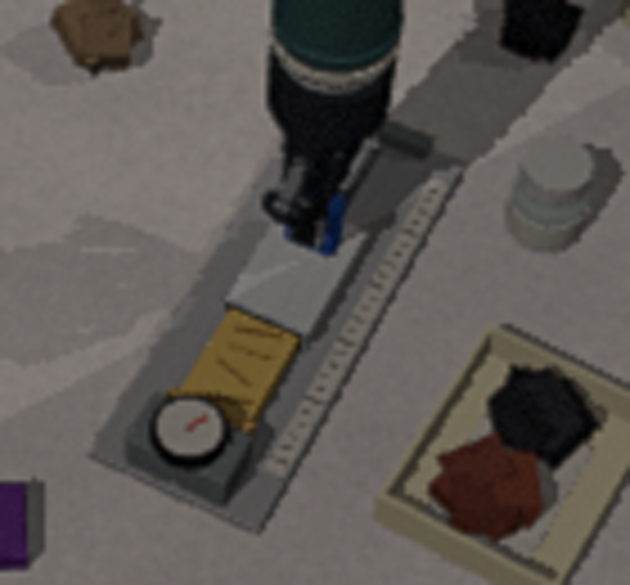

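Yellow is pressed between jaw and anvil with about 5 mm of give and has been held. Backing off to fully open.

```bash
python3 -m inch '[[[-0.05,0.8,0,0],[-0.12,1.6,0,0],[-0.12,1.6,0,0],[-0.12,1.6,0,0],[-0.1,1.4,0,0]]]'; python3 -m inch '[[[0,0.15,0,0],[0,0.15,0,0],[0,0.1,0,0],[0,0,0,0],[0,0,0,0]]]'
```

```text
time: 35.08
ee_pos: [0.6377, 0.1165, 0.118]
eef_rot: [0.001, -0.04, 0.999, 0.0]
wrist_force: [-1.2, -2.8, 6.6]
finger_gap: 0.0176
time: 35.5
ee_pos: [0.6374, 0.1207, 0.1181]
eef_rot: [0.0, -0.04, 0.999, 0.001]
wrist_force: [-3.5, 0.5, 8.3]
finger_gap: 0.0174
```

```bash
python3 -m inch '[[[0,0,0,0],[0,0,0,0],[0,0,0,0],[0,0,0,0],[0,0,0,0]]]' 1; python3 -m inch '[[[0,0,3,0],[0,0,4,0],[0,0,3,-0.12],[0.1,-1.5,0,-0.12],[0.1,-1.5,0,-0.12]]]' 
python3 -m inch '[[[0.1,-1.5,0,-0.12],[0.1,-1.5,0,-0.12],[0.1,-1.5,0,-0.12],[0.1,-1.5,0,-0.12],[0.1,-1.5,0,-0.12]]]' 
python3 -m inch '[[[0.1,-1.5,0,-0.12],[0.1,-1.5,0,-0.12],[0.1,-1.5,0,-0.12],[0.1,-1.5,0,-0.12],[0.1,-1.5,0,-0.12]]]' 
python3 -m inch '[[[0,0,0,0],[0,0,0,0],[0,0,0,0]]]' 
python3 - <<'E'
from h import *
s=snap('wrist','w17.png'); yaw(); rect(s,'yellow',.028,(200,80,400,285))
E
```

```text
time: 35.92
ee_pos: [0.6372, 0.1203, 0.1167]
eef_rot: [-0.0, -0.04, 0.999, -0.0]
wrist_force: [-0.1, 0.6, -0.6]
finger_gap: 0.0767
time: 36.33
ee_pos: [0.6404, 0.0913, 0.2194]
eef_rot: [0.002, 0.141, 0.99, 0.001]
wrist_force: [0.2, -0.7, -0.3]
finger_gap: 0.0853
time: 36.75
ee_pos: [0.6443, 0.0146, 0.2169]
eef_rot: [-0.0, 0.428, 0.904, 0.0]
wrist_force: [-1.0, -0.6, -0.2]
finger_gap: 0.0852
time: 37.17
ee_pos: [0.6493, -0.0603, 0.2168]
eef_rot: [-0.0, 0.676, 0.737, 0.0]
wrist_force: [-0.1, 0.2, 0.2]
finger_gap: 0.0857
time: 37.42
ee_pos: [0.6493, -0.0586, 0.2166]
eef_rot: [-0.0, 0.673, 0.74, 0.0]
wrist_force: [0.8, 0.3, -0.0]
finger_gap: 0.0853
tcp [ 0.6494 -0.0582  0.2166] tool y deg 5.4 F [ 0.3 -0.3 -0.2] gap 0.0857
yellow c [649.6 -53.2] size 60.1 81.0 long deg -84.5 z med 0.0279 bbox (268, 160, 92, 125)
```

View pics/w17.png

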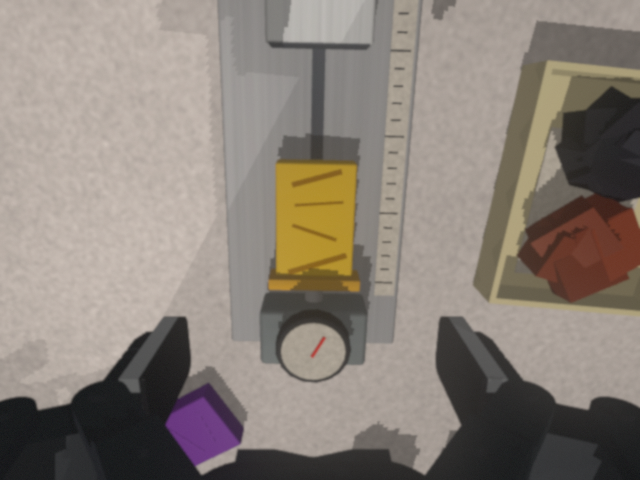

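The mask ran into the brass (row ≥275); I'll limit it to rows below that.

```bash
python3 - <<'E'
from h import *
s=dict(np.load('/tmp/wrist.npz')); c=world(s,[(278,161),(357,161),(352,276),(275,275)],.028)[:,:2]; print(c.mean(0),np.linalg.norm(c-np.roll(c,1,0),axis=1)); e=c[0]+c[1]-c[2]-c[3]; print(np.degrees(np.arctan2(e[1],e[0])))
E
```

```text
[ 0.65056325 -0.05042442] [0.07412024 0.04767563 0.07472756 0.0505071 ]
93.61427217785271
```

```bash
python3 -m inch '[[[0.1,0.8,-3,-0.015],[0,0,-3,0],[0,0,-3,0],[0,0,-2,0],[0,0,-1.5,0]]]' ; python3 -m inch '[[[0,0,0,0],[0,0,0,0]]]'
python3 -m inch '[[[0,0,0,0],[0,0,0,0],[0,0,0,0],[0,0,0,0],[0,0,0,0]]]' 0 60 ; python3 -m inch '[[[0,0,2,0],[0,0,4,0],[0,0,4,0],[0,0,3,0]]]'
python3 -m inch '[[[-0.7,3,0,0.1],[-0.7,3,0,0.1],[-0.7,3,0,0.1],[-0.7,3,0,0.1],[-0.7,3,0,0.1]]]'
python3 -m inch '[[[-0.7,3,0,0.1],[-0.7,3,0,0.1],[-0.7,3,0,0.1],[-0.7,3,0,0.1],[-0.7,3,0,0.1]]]'
python3 -m inch '[[[-0.5,3.3,0,0.12],[0,0,0,0],[0,0,0,0],[0,0,0,0]]]'
python3 - <<'E'
from h import *
s=snap('wrist','w18.png'); yaw(); held(s,'yellow')
E
```

```text
time: 37.88
ee_pos: [0.6495, -0.0499, 0.0895]
eef_rot: [-0.001, 0.679, 0.735, -0.0]
wrist_force: [0.4, 0.3, 0.7]
finger_gap: 0.0857
time: 38.05
ee_pos: [0.6504, -0.0513, 0.0919]
eef_rot: [-0.0, 0.679, 0.734, -0.0]
wrist_force: [0.2, -0.1, -0.7]
finger_gap: 0.0854
time: 38.47
ee_pos: [0.6512, -0.0518, 0.0939]
eef_rot: [0.001, 0.68, 0.733, 0.001]
wrist_force: [-1.0, 0.9, 5.7]
finger_gap: 0.0473
time: 38.8
ee_pos: [0.6507, -0.0523, 0.2252]
eef_rot: [0.001, 0.68, 0.733, 0.001]
wrist_force: [0.5, -0.9, -1.5]
finger_gap: 0.0475
time: 39.22
ee_pos: [0.6147, 0.0997, 0.2225]
eef_rot: [0.0, 0.475, 0.88, 0.0]
wrist_force: [0.4, -0.1, -1.2]
finger_gap: 0.047
time: 39.63
ee_pos: [0.5797, 0.2496, 0.2225]
eef_rot: [0.0, 0.243, 0.97, 0.0]
wrist_force: [0.9, 1.1, -2.1]
finger_gap: 0.0479
time: 39.97
ee_pos: [0.5753, 0.2807, 0.2222]
eef_rot: [0.0, 0.187, 0.982, -0.0]
wrist_force: [0.3, -0.8, -2.2]
finger_gap: 0.0477
tcp [0.5756 0.2799 0.2222] tool y deg 68.4 F [ 0.  -0.6 -1.2] gap 0.0473
held yellow top z rel tcp -0.0661 tilt [ 0.009 -0.004] rect [574.8 280.7] [50. 75.] 68.4 c rel tcp mm [-0.8  0.8]
```

View pics/w18.png

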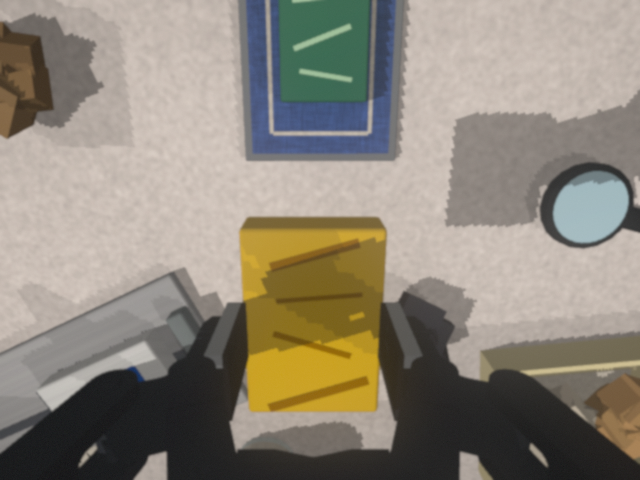

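```bash
python3 -m inch '[[[-3,1.4,0,0],[-3,1.4,0,0],[-3,1.4,0,0],[-2.1,0.8,-3,0],[0,0,-3,0]]]'
python3 -m inch '[[[0,0,-3,0],[0,0,-1,0],[0,0,-0.4,0],[0,0,0,0],[0,0,0,0]]]'
python3 - <<'E'
from h import *
s=snap('wrist','w19.png'); yaw(); held(s,'yellow')
E
```

```text
time: 40.43
ee_pos: [0.4609, 0.3337, 0.1625]
eef_rot: [-0.001, 0.185, 0.983, 0.002]
wrist_force: [-0.4, 1.8, -1.5]
finger_gap: 0.0473
time: 40.85
ee_pos: [0.4658, 0.3308, 0.1192]
eef_rot: [0.001, 0.187, 0.982, 0.001]
wrist_force: [0.6, 0.0, -0.7]
finger_gap: 0.0469
tcp [0.4658 0.3311 0.1195] tool y deg 68.4 F [-1.2 -1.  -1.5] gap 0.0471
held yellow top z rel tcp -0.0664 tilt [ 0.01  -0.003] rect [465.4 330.9] [49.9 75. ] 68.4 c rel tcp mm [-0.4 -0.2]
```

View pics/w19.png

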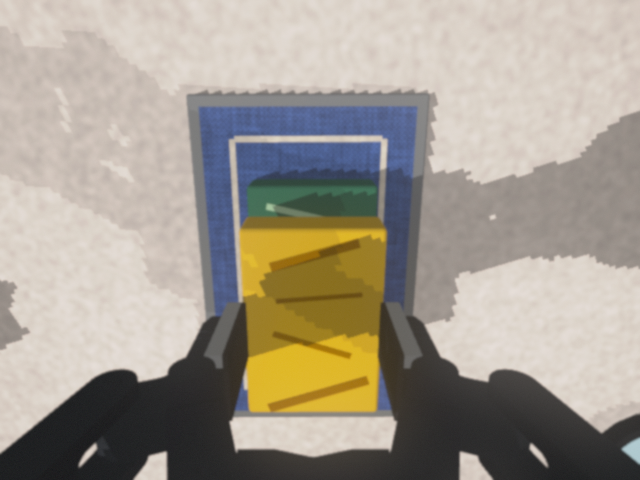

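```bash
python3 -m inch '[[[-0.15,0,-0.4,0],[0,0,-0.3,0],[0,0,-0.2,0],[0,0,0,0],[0,0,0,0]]]'; python3 -c "
from h import *
yaw()"
```

```text
time: 41.32
ee_pos: [0.4628, 0.3313, 0.1089]
eef_rot: [-0.0, 0.186, 0.982, -0.0]
wrist_force: [-0.1, -0.9, -0.5]
finger_gap: 0.0477
tcp [0.4628 0.3313 0.1089] tool y deg 68.5 F [-0.1 -0.9 -0.5] gap 0.0477
```

```bash
python3 -m inch '[[[0,0,-0.1,0],[0,0,0,0],[0,0,0,0]]]';python3 -m inch '[[[0,0,0,0],[0,0,0,0],[0,0,0,0],[0,0,0,0],[0,0,0,0]]]' 1
python3 -m inch '[[[0,0,1,0],[0,0,4,0],[0,0,4,0],[0,0,4,0],[0,0,3,0]]]';python3 -m inch '[[[0,0,0,0],[0,0,0,0],[0,0,0,0]]]'
python3 - <<'E'
from h import *
s=snap('wrist','w20.png'); yaw(); rect(s,'yellow',.042,(200,80,420,320)); rect(s,'green',.024,(200,80,420,320))
t=snap('top','t20.png')
c=np.array
E
```

```text
time: 41.57
ee_pos: [0.4629, 0.3313, 0.108]
eef_rot: [0.0, 0.186, 0.982, 0.0]
wrist_force: [0.1, 0.8, -0.9]
finger_gap: 0.0474
time: 41.98
ee_pos: [0.4629, 0.3313, 0.108]
eef_rot: [0.0, 0.186, 0.982, 0.0]
wrist_force: [0.1, -1.1, 0.3]
finger_gap: 0.0858
time: 42.4
ee_pos: [0.4636, 0.331, 0.2716]
eef_rot: [0.001, 0.187, 0.982, 0.001]
wrist_force: [0.0, 0.9, 0.0]
finger_gap: 0.0855
time: 42.65
ee_pos: [0.4622, 0.3312, 0.2678]
eef_rot: [-0.0, 0.186, 0.983, 0.0]
wrist_force: [0.4, 0.9, 0.0]
finger_gap: 0.0856
tcp [0.462  0.331  0.2671] tool y deg 68.5 F [-0.3  0.2 -0.1] gap 0.0855
yellow c [461.3 331.6] size 49.4 74.6 long deg -21.5 z med 0.0419 bbox (278, 164, 71, 102)
green c [425.1 346.3] size 50.5 5.1 long deg 68.5 z med 0.0237 bbox (279, 155, 70, 8)
```

View pics/w20.png

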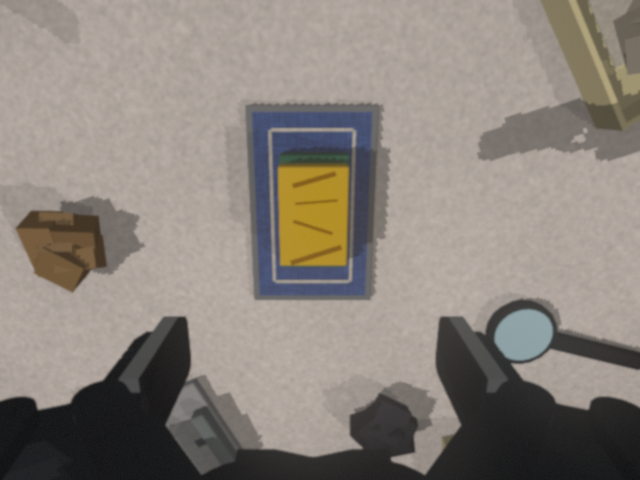

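View pics/t20.png

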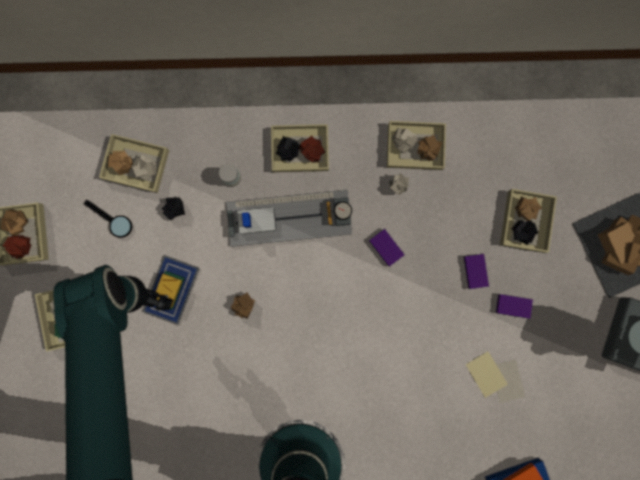

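```bash
python3 - <<'E'
from h import *
s=dict(np.load('/tmp/top.npz')); im=s['pixels']; hsv=cv2.cvtColor(im,cv2.COLOR_BGR2HSV)
m=cv2.inRange(hsv,(100,150,30),(125,255,255)); k=np.zeros_like(m); k[195:235,232:300]=m[195:235,232:300]
v,u=np.nonzero(k); p=world(s,np.c_[u,v],.08)[:,:2].mean(0); print('handle',p,'was .6394,.0453; gy',(p-[.6435,.0205])@[-.0758,.9971])
w=dict(np.load('/tmp/wrist.npz')); c=world(w,[(247,104),(382,104),(371,297),(257,299)],.006)[:,:2]; print('pad',c.mean(0))
yaw(); arm.job_done()
E
```

```text
handle [0.63332699 0.11847965] was .6394,.0453; gy 0.09846662050393637
pad [0.46357524 0.33187514]
tcp [0.462  0.3309 0.2667] tool y deg 68.5 F [-0.4  0.4  0.5] gap 0.0854
the job is handed in; nothing more can be done
```

The job was handed in at about 43 s of robot time. I gauged and piled both slabs in the scene, green (88 mm) first, then honey-yellow (74 mm). The grey and red slabs were absent. The hand-in reports no verdict.

**Gauging:** I gauged each slab after pulling the jaw, which started almost shut, fully open. From the handle travel, the anvil gave about 5 mm for both. The sideways force on the tool read about 6 N, and I held each squeeze for at least 0.8 s.

**Final checks:**
- **Yellow slab:** it is about 2 mm from the pad's centre, with its top at 42 mm. Its long side is in line with the pad's, as far as I could measure.
- **Green slab:** it measured about 1 mm off centre before yellow covered most of it. In the last picture it is still straight underneath.
- **Jaw:** the handle is at gauge y ≈ 98 mm against 100 mm fully open, well inside the 8 mm limit. I had pulled the jaw back to where it met its stop earlier.
- **Everything else:** the lumps, lens, jar and purple look-alikes appear unmoved in the top view. The arm is raised clear of the pile with the gripper open.

No check failed. The top and wrist cameras differed by 2 to 3 mm on the gauge and pad positions. For the final placing I used the wrist view.

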